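Stack the steel sample cups

TASK

Lift the cover off the steel cup standing on the worktop and lay it flat, knob up, in the white tray. Then take the two cups that lean in the sloping rack and nest them, one inside the other, fully down in the standing cup so that all three make one upright stack where that cup stands now. Set things down rather than dropping them, and leave everything else in its place.

Things in the scene. Friction and masses are not known exactly. Their poses are not given: they have to be found in the camera images.
- base_cup: Standing steel cup, 82 mm tall, mouth up: tapered lower part, 41 mm across at the foot, 47 mm at 36 mm height; there a flat shoulder steps out to the straight upper part, 56 mm outside, 51 mm inside. About 80 g. Origin: centre of the underside; z axis towards the mouth. A cup nested in it rests shoulder on rim, its underside 46 mm higher. It is on the worktop right of the analyser, cover on.
- cover: Loose steel cover on the standing cup: disc 56 mm across, 4 mm thick; under it a plug 44 mm across, 5 mm deep, loose in the cup's mouth; on top an upright round black knob 16 mm across, 26 mm tall. About 50 g. Origin: centre of the plug's underside (77 mm above the cup's underside at the start); z axis up through the knob; disc z = 5 to 9 mm, knob 9 to 35 mm.
- tray: shallow white tray, 78 x 138 mm at the rim and 30 mm tall, fixed, right of the analyser, nearer or farther than the standing cup. Inside 66 mm along its x axis, 126 mm along its y axis, floor 2 mm thick. Origin: centre of its underside, z up. (The analyser: a fixed white machine, front at x = 0.38 m, y = -0.17 to 0.12 m, 0.36 m tall; go round it.)
- cup_a: Cup of the same shape, size and frame as base_cup; nested in another, its underside is 46 mm above that one's. It hangs by its shoulder in the rack's hole at rack y = +55 mm, 1 mm of play, mouth leaning 33 degrees towards the robot; its upper 46 mm stands above the deck, its lower 36 mm below: it comes out along its own axis. 55 to 115 g.
- cup_b: Like cup_a, in the rack's hole at rack y = -55 mm.
- rack: Fixed rack left of the analyser: grey deck 250 mm wide, 92 mm deep, 6 mm thick on four legs, sloping down to the front, its normal 33 degrees from vertical towards rack -x (the robot). Two holes 110 mm apart hold two cups. Origin: on the worktop under the deck's centre, which is 62 mm high; x axis level, to the uphill side; y along the deck; holes at x = 0, y = +55 and -55 mm.
- long_box: bystander: long flat white carton 75 x 190 x 26 mm, at the front left; origin centre of its underside
- reader: bystander: small black reader 37 x 62 x 30 mm right of the analyser, at the back; origin centre of its underside.
- teal_box: bystander: green carton 95 x 125 x 48 mm at the back left; origin centre of its underside
- white_box: bystander: flat white carton 90 x 125 x 27 mm at the back left; origin centre of its underside
Not all that is in view belongs to the job. What is shaped like the base_cup but blue or purple is not meant.

How it is judged (in metres and radians):
On the way, in this order (a step that is already met when the one before it is completed fails the run):
1. the cover lies flat, knob up and let go, in the tray (z of cover in the frame of tray between -0.001 and 0.007 m and angle between cover's own z axis and vertical below 0.08 rad and x of cover in the frame of tray between -0.02 and 0.02 m and y of cover in the frame of tray between -0.05 and 0.05 m and contact force between the fingers and cover below 0.05 N and angle between base_cup's own z axis and vertical below 0.07 rad and height (world z) of base_cup below 0.006 m), for 0.2 s.
2. one of the leaning cups is nested fully down in the standing cup (all of step 1 and ((z of cup_a in the frame of base_cup between 0.042 and 0.05 m and horizontal distance between cup_a and base_cup below 0.006 m and angle between cup_a's own z axis and vertical below 0.07 rad) or (z of cup_b in the frame of base_cup between 0.042 and 0.05 m and horizontal distance between cup_b and base_cup below 0.006 m and angle between cup_b's own z axis and vertical below 0.07 rad))), for 0.2 s.
3. the last cup is nested fully down in that one (all of step 1 and (((z of cup_a in the frame of base_cup between 0.042 and 0.05 m and horizontal distance between cup_a and base_cup below 0.006 m and angle between cup_a's own z axis and vertical below 0.07 rad) and (z of cup_b in the frame of cup_a between 0.042 and 0.05 m and horizontal distance between cup_b and cup_a below 0.006 m and angle between cup_b's own z axis and vertical below 0.07 rad)) or ((z of cup_b in the frame of base_cup between 0.042 and 0.05 m and horizontal distance between cup_b and base_cup below 0.006 m and angle between cup_b's own z axis and vertical below 0.07 rad) and (z of cup_a in the frame of cup_b between 0.042 and 0.05 m and horizontal distance between cup_a and cup_b below 0.006 m and angle between cup_a's own z axis and vertical below 0.07 rad)))), for 0.2 s.
At the end, for the whole second after the job is handed in: Cover flat (4.5 deg), knob up, on the tray floor; the first cup upright on the worktop within 4 cm of its place; one rack cup nested in it, the other in that one, each 42 to 50 mm above the cup below, centred within 6 mm, axis within 4 deg of vertical; all released and at rest (all of step 3 and contact force between the fingers and base_cup below 0.05 N and contact force between the fingers and cup_a below 0.05 N and contact force between the fingers and cup_b below 0.05 N and linear speed of each of base_cup, cup_a, cup_b, cover below 0.02 m/s); the robot touches nothing.
It fails at once if a bystander (long box, reader, cartons) is moved more than 20 mm (distance of any of long_box, reader, teal_box, white_box from where it was at the start of the episode above 0.02 m).
It fails at once if the standing cup is moved more than 40 mm from its place (distance of base_cup from where it was at the start of the episode above 0.04 m).
It fails at once if the cover or a cup is dropped (falls out of the fingers faster than 0.7 m/s, so more than about 25 mm) ((linear speed of cover above 0.7 m/s and contact force between the fingers and cover below 0.01 N) or (linear speed of cup_a above 0.7 m/s and contact force between the fingers and cup_a below 0.01 N) or (linear speed of cup_b above 0.7 m/s and contact force between the fingers and cup_b below 0.01 N)).
It also fails if it takes over 72 s, if anything falls off the work surface, if the arm or the gripper's body presses on something with over 40 N, if the wrist force passes 120 N, or if a joint passes its speed limit or range.

ROBOT

A 6-joint arm with a two-finger parallel gripper is mounted at the origin on a cart in front of the work surface, level with it; the furniture and walls round the work are solid. World frame = base frame: x ahead of the robot, y to its left, z up, the work surface at z = 0. Lengths are in mm, angles in rad, forces in N, time in s.
With the tool pointing down it reaches from about 350 to 975 mm from the base axis. Payload 7.1 kg.
Tool frame: the origin (TCP) lies at the very end of the fingers, on their centre line; the grasp point (between the pads) lies 19 mm behind it (ctrl.pinch_z is the z of the grasp point in the tool frame, in mm); z points along the fingers, y is the direction in which the jaws open and shut (so a half turn about z gives the same grasp; the last joint's range is limited). The gripper opens to 88 mm and grips with 3 to 60 N. Pads are 20 mm wide; open, the fingers measure 115 mm over their backs; the gripper's body (75 mm by 178 mm) begins 61 mm behind the grasp point.
Start: joints at [1.307, 0.423, 1.63, -0, 1.089, -0.019], TCP at [151.445, 606.357, 222.675] pointing down, gripper open.
Joint ranges: [-3, 3], [-0.9, 2.11], [0.09, 2.58], [-1.31, 4.45], [0.11, 2.69], [-2.54, 2.54]. Speed limits (rad/s): [2.39, 2.39, 3.01, 3.14, 3.14, 3.14].

INTERFACE

Orientations are given as a rotation vector (axis times angle).
In Python, from workcell import get_obs, optics, ctrl gives the robot as it stands.
- The arm moves only by the shell command python3 -m jog 'ROWS'. ROWS is a JSON object of lists of equal length, an entry for each row: "delta_rot": the turn, a rotation vector about the tool's x, y, z in rad, a list of three; "translation": the shift along the tool's x, y, z in mm, a list of three; "hand": the opening, from -1 (shut) to 1 (fully open). In form: {"delta_rot": [[rx, ry, rz], ...], "translation": [[x, y, z], ...], "hand": [hand, ...]}. A call has 1 to 5 rows; each row is the pose to reach, as a shift and turn from the pose commanded when the call began, along the tool's axes at that moment; what a row does not reach only later rows make up. A row lasts 1/10 s, in which the tool goes at most 50 mm and 8.59 degrees, less where a joint would pass 70% of its speed; a pose out of reach is approached as far as the arm can. A call with a gripper value outside its range is refused whole. The fingers move at their own pace and stop on an object; the grip force is fixed at half the most. Time passes only in rows, so rows that repeat a pose let the fingers close. It gives the time, the measured TCP pose, the force and the opening at its end, in the units of the state.
- get_obs(): the state, without advancing time (a new reading comes with each control period).
- optics.get_image(name): name is "scene" or "top" or "wrist"; returns the picture (420x560x3 uint8, red, green, blue); there is no depth.
- optics.calibration(name): a dict with "intrinsics" (3x3 intrinsics, pixels), "k1" (the pictures are not rectified: a ray, as slopes to the right and down, at radius r is drawn at 1 + k1 r^2 times it, then the intrinsics apply), "cam_to_world" (4x4, takes a point from camera to world coordinates). Camera axes: x right, y up, looking along -z (the intrinsics and any distortion apply to the point x, -y, -z); pixel columns grow to the right and rows downward; lengths in mm; the calibration is good to about 2 mm. A picture is of the moment at which its call begins: read the wrist's pose just before it. calibration takes no time and is no camera call; for the wrist camera it gives the pose at the moment of the call.
- ctrl.close_job(): hands the job in, once; it reports no verdict.
The state is a dict: "t": time; "qpos": joint angles; "qvel": joint speeds; "joint_torque": joint torques, N m; "ee_pos": TCP position; "orientation": TCP orientation; "ft_force": force on the tool from outside, world axes, zero at the start; "moment": the same for the moment, N m; "width": finger opening in mm.
Only numpy, scipy, OpenCV 4.12 (cv2) and the standard library are available. Lean on these libraries where they do the work, as an engineer would, in place of code of your own. Each camera call takes 0.05 s, during which the arm holds its last target. There are 200 camera calls.

## Working session

There is one attempt and no reset: what is moved stays moved. The work goes in short steps, Python scripts to look and compute and a shell command to move; the robot and the scene stay as the last step left them, time stands still between calls to the robot, and variables do not carry over. Pictures are saved under pics/ and viewed, about 8 in all and at most 12, crops included, and the job is handed in when it is done.

```bash
ls; mkdir -p pics; cat > h.py <<'E'
import numpy as np, cv2
from workcell import get_obs, optics, ctrl
from scipy.spatial.transform import Rotation as R
def shot(n,f):
    c=optics.calibration(n); im=optics.get_image(n); cv2.imwrite('pics/'+f+'.png',im[:,:,::-1]); np.save('pics/'+f+'.npy',np.array([c],dtype=object),allow_pickle=True); return im,c
def load(f): return cv2.imread('pics/'+f+'.png')[:,:,::-1], np.load('pics/'+f+'.npy',allow_pickle=True)[0]
def ray(c,u,v):
    K=np.array(c['intrinsics']); k=float(c['k1']); T=np.array(c['cam_to_world'])
    p=cv2.undistortPoints(np.array([[[u,v]]],float),K,np.array([k,0,0,0.]))[0,0]
    d=T[:3,:3]@np.array([p[0],-p[1],-1]); return T[:3,3],d/np.linalg.norm(d)
def onz(c,u,v,z):
    o,d=ray(c,u,v); return o+d*(z-o[2])/d[2]
def proj(c,P):
    K=np.array(c['intrinsics']); T=np.array(c['cam_to_world']); q=T[:3,:3].T@(np.array(P,float)-T[:3,3])
    x=np.array([q[0],-q[1]])/-q[2]; x=x*(1+float(c['k1'])*(x@x)); return K[:2,:2]@x+K[:2,2]
def tri(c1,p1,c2,p2):
    o1,d1=ray(c1,*p1);o2,d2=ray(c2,*p2)
    s=np.linalg.lstsq(np.c_[d1,-d2],o2-o1,rcond=None)[0]; a=o1+s[0]*d1;b=o2+s[1]*d2
    return (a+b)/2,np.linalg.norm(a-b)
def todelta(pos,Rm):
    "translation, rotvec from current measured pose to target"
    o=get_obs(); R0=R.from_rotvec(o['orientation']).as_matrix()
    return (R0.T@(np.array(pos)-o['ee_pos'])).round(1), R.from_matrix(R0.T@Rm).as_rotvec().round(4)
E
python3 - <<'E'
from h import *
for n in ('scene','top'):
    im,c=shot(n,n+'0'); T=np.array(c['cam_to_world']); print(n,T.round(3).tolist(),c['intrinsics'],c['k1'])
o=get_obs(); print(o); print(ctrl.pinch_z); print(R.from_rotvec(o['orientation']).as_matrix().round(3))
cv2.imwrite('pics/both0.png',np.hstack([cv2.resize(cv2.imread(f'pics/{n}0.png'),(560,420)) for n in('scene',)]))
E
```

```text
pics
scene [[0.647, 0.58, -0.495, -241.974], [-0.762, 0.508, -0.401, -576.958], [0.019, 0.637, 0.771, 1221.454], [0.0, 0.0, 0.0, 1.0]] [[512.67451216   0.         275.90272112]
 [  0.         512.67451216 212.8337389 ]
 [  0.           0.           1.        ]] 0.05065579861977378
top [[0.057, 0.977, -0.206, 167.651], [-0.998, 0.056, -0.009, 3.92], [0.003, 0.207, 0.978, 1589.628], [0.0, 0.0, 0.0, 1.0]] [[518.55571551   0.         284.36218985]
 [  0.         518.55571551 215.82665905]
 [  0.           0.           1.        ]] -0.1657965294787138
{'t': 0.1, 'qpos': array([ 1.30699127e+00,  4.23774395e-01,  1.63059733e+00,  4.73861853e-06,
        1.08862588e+00, -1.90003994e-02]), 'qvel': array([-1.78573682e-04, -1.97112191e-03, -1.74332357e-03, -8.10800198e-05,
        6.46193840e-04,  1.51873993e-03]), 'joint_torque': array([-4.25764119e-04, -5.45615065e+01, -2.74322301e+01,  6.44792221e-02,
        1.87818386e-02, -5.88929993e-05]), 'ee_pos': array([151.32141086, 605.88368017, 221.97959716]), 'orientation': array([-3.83557414e-01, -3.11788601e+00,  2.18379196e-03]), 'ft_force': array([ 0.30040253, -0.53923065,  0.15457981]), 'moment': array([-0.05113907,  0.01696357, -0.01400976]), 'width': 87.70113795913714}
-18.700000000000003
[[-0.97   0.242 -0.   ]
 [ 0.242  0.97  -0.001]
 [ 0.    -0.001 -1.   ]]
```

View pics/scene0.png

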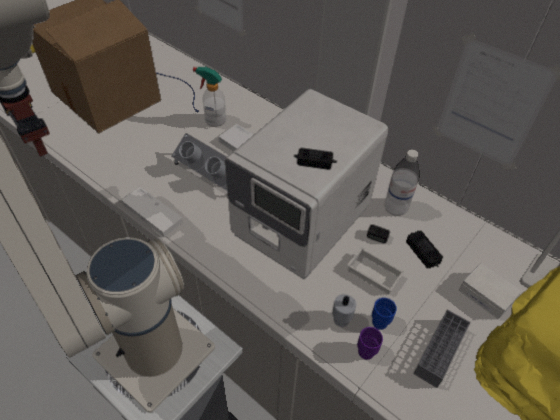

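View pics/top0.png

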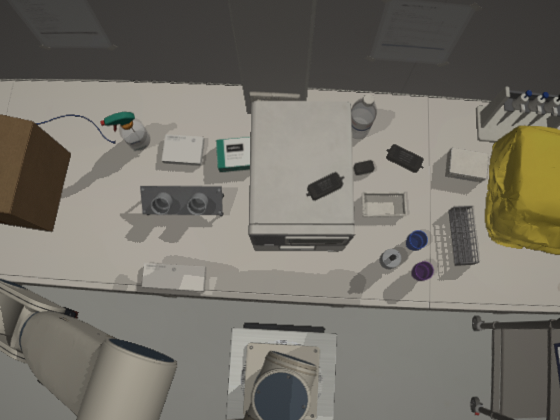

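The steel cup with the black knob is at scene (344,310) and top (390,259). The blue cup at top (417,241) and the purple one at (422,271) are decoys, since only the steel one carries a cover. The tray is at top (384,205), and the rack with its two cups at (162,203) and (197,203). I'll confirm with one enlarged crop.

```bash
python3 - <<'E'
from h import *
a,ca=load('scene0'); b,cb=load('top0')
def crop(im,x,y,w,h): return cv2.resize(np.ascontiguousarray(im[y:y+h,x:x+w]),(400,300),interpolation=cv2.INTER_CUBIC)
m=np.vstack([np.hstack([crop(b,350,185,100,75+0),crop(b,350,215,100,75)]),np.hstack([crop(b,120,165,120,90),crop(a,300,250,120,90)])])
cv2.imwrite('pics/m1.png',m[:,:,::-1])
p=lambda c,u,v,z: onz(c,u,v,z).round(0)
print('tray',[p(cb,u,v,30) for u,v in((363,193),(404,193),(407,217),(363,217))])
print('rack',p(cb,142,187,80),p(cb,222,187,80),p(cb,162,203,75),p(cb,198,203,75))
print('base',p(cb,390,259,82), tri(ca,(346,299),cb,(391,259)))
E
```

```text
tray [array([ 583., -223.,   30.]), array([ 591., -352.,   30.]), array([ 515., -362.,   30.]), array([ 507., -225.,   30.])]
rack [551. 456.  80.] [564. 210.  80.] [506. 390.  75.] [512. 280.  75.]
base [ 374. -301.   82.] (array([ 374.93194646, -303.02751132,  103.04741341]), np.float64(10.531195053294985))
```

View pics/m1.png

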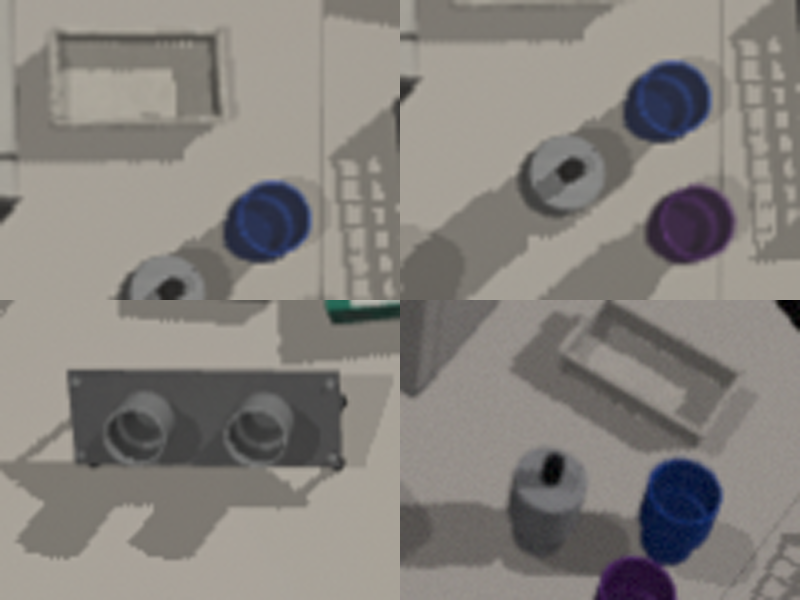

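```bash
python3 - <<'E'
from h import *
b,cb=load('top0');a,ca=load('scene0')
f=lambda x,y:(120+x*.3,165+(y-300)*.3)
for q,z in(((68,370),87),((340,370),87),((345,465),37),((75,463),37)): print(onz(cb,*f(*q),z).round())
print('cover',onz(cb,391.5,259,86),onz(ca,344.4,301,86),tri(ca,(345.9,300.4),cb,(393,257.5)))
print('blue/purple',onz(cb,417,240,82),onz(cb,422.5,271,82))
E
python3 -m jog '{"delta_rot":[[0,0,-0.05],[0,0,-0.1],[0,0,-0.15],[0,0,-0.2],[0,0,-0.245]],"translation":[[-20,-15,-36],[-42,-32,-72],[-64,-50,-110],[-86,-66,-148],[-108,-83,-186]],"hand":[1,1,1,1,1]}'
python3 -m jog '{"delta_rot":[[0,0,0],[0,0,0],[0,0,0],[0,0,0],[0,0,0]],"translation":[[-19,-40,-6],[-38,-80,-12],[-57,-120,-18],[-76,-160,-25],[-95,-199,-32]],"hand":[0,0,0,0,0]}'
python3 - <<'E'
from h import *
im,c=shot('wrist','w1'); o=get_obs(); print(o['t'],o['ee_pos'],R.from_rotvec(o['orientation']).as_matrix().round(3),o['qpos'],o['width'],np.array(c['cam_to_world']).round(3).tolist(),c['k1'],c['intrinsics'][0,0])
E
```

```text
[552. 459.  87.]
[565. 210.  87.]
[489. 204.  37.]
[476. 457.  37.]
cover [ 373.43916299 -304.23868135   86.        ] [ 381.46799093 -302.38561716   86.        ] (array([ 377.13045907, -306.70742741,   99.13747167]), np.float64(2.2986791513624407))
blue/purple [ 434.84562098 -381.17370934   82.        ] [ 342.99327482 -398.6810342    82.        ]
t: 0.6
ee_pos: [236.5, 498.4, 409.8]
orientation: [0.004, -3.141, 0.001]
ft_force: [0.8, 0.8, 1.1]
width: 87.8
t: 1.1
ee_pos: [331.3, 298.8, 440.7]
orientation: [0.001, -3.141, 0.001]
ft_force: [0.3, -0.0, -0.6]
width: 51.5
1.15 [333.55762832 294.80371403 442.02244661] [[-1.     0.002  0.003]
 [ 0.002  1.    -0.002]
 [-0.003 -0.002 -1.   ]] [ 0.69944296 -0.05434028  1.71983679 -0.00343083  1.47540011 -0.86896144] 47.42995267897216 [[-0.001, -0.954, -0.299, 248.517], [1.0, -0.001, 0.0, 298.638], [-0.001, -0.299, 0.954, 602.595], [0.0, 0.0, 0.0, 1.0]] -0.07083551386439352 308.28147540519024
```

View pics/w1.png

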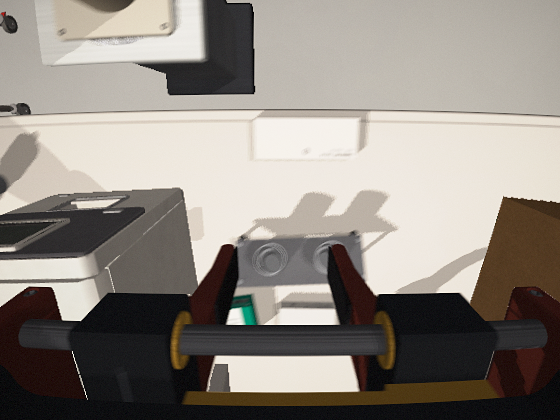

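The wrist view shows the rack at about (300,258), with cup mouths at (268,258) and (325,255). The analyser is at left. Next I move over the standing cup.

```bash

python3 -m jog '{"delta_rot":[[0,0,0],[0,0,0],[0,0,0],[0,0,0],[0,0,0]],"translation":[[-3,-40,0],[-6,-80,0],[-9,-120,0],[-12,-160,0],[-14,-200,0]],"hand":[0,0,0,0,0]}' >/dev/null
python3 -m jog '{"delta_rot":[[0,0,0],[0,0,0],[0,0,0],[0,0,0],[0,0,0]],"translation":[[-3,-40,0],[-6,-80,0],[-9,-120,0],[-12,-160,0],[-14,-200,0]],"hand":[0,0,0,0,0]}'
python3 -m jog '{"delta_rot":[[0,0,0],[0,0,0],[0,0,0],[0,0,0],[0,0,0]],"translation":[[-3,-40,0],[-6,-80,0],[-9,-120,0],[-12,-160,0],[-15,-200,0]],"hand":[0,0,0,0,0]}'
python3 -m jog '{"delta_rot":[[0,0,0],[0,0,0],[0,0,0],[0,0,0],[0,0,0]],"translation":[[0,0,40],[0,0,80],[0,0,120],[0,0,170],[0,0,170]],"hand":[0,0,0,0,0]}'
python3 - <<'E'
from h import *
im,c=shot('wrist','w2'); o=get_obs(); print(o['t'],o['ee_pos'],o['qpos'],o['width'])
im=im.copy()
for P in((377,-305,112),(377,-305,86)): print(proj(c,P))
E
```

```text
t: 2.15
ee_pos: [358.8, -100.9, 440.6]
orientation: [-0.0, 3.141, 0.0]
ft_force: [0.2, 1.0, -0.0]
width: 43.9
t: 2.65
ee_pos: [373.9, -300.9, 440.4]
orientation: [-0.0, -3.141, -0.001]
ft_force: [1.5, 0.8, 0.2]
width: 44.2
t: 3.15
ee_pos: [370.9, -296.5, 265.1]
orientation: [0.0, -3.132, -0.012]
ft_force: [-0.1, -1.0, -0.4]
width: 43.7
3.2 [ 372.71008383 -297.96036952  268.61679624] [-6.99367970e-01  1.49027141e-01  1.89758168e+00  4.44466977e-05
  1.10183546e+00 -2.27036194e+00] 43.62520900067904
[273.6310508  202.08542773]
[274.08976505 196.01400592]
```

View pics/w2.png

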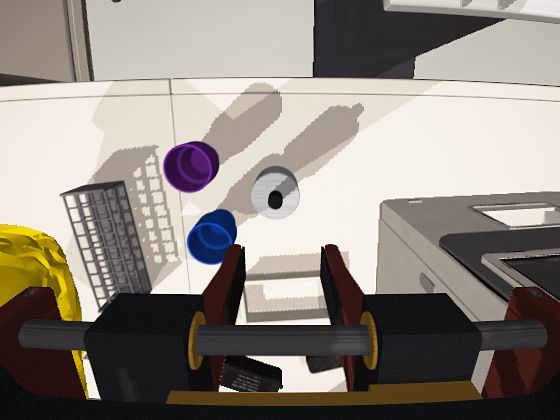

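The cover disc is at about (274,192) with its black knob at (276,200). The blue cup is at (212,240) and the purple at (191,167). The tray is at (285,285), partly hidden by the fingers.

```bash
python3 - <<'E'
from h import *
im,c=load('w2'); 
s=im[160:225,240:310].astype(int); g=s.max(2)
n,l,st,ce=cv2.connectedComponentsWithStats((g<60).astype(np.uint8))
for i in range(1,n):
    if st[i,4]>30: print('knob',st[i],ce[i]+[240,160])
d=((g>90)&(g<215)).astype(np.uint8)
n,l,st,ce=cv2.connectedComponentsWithStats(d)
for i in range(1,n):
    if st[i,4]>100: print('grey',st[i],ce[i]+[240,160])
print(g[32,:].tolist());print(g[:,22].tolist())
for z in (86,99,112): print(z,onz(c,275.5,200,z).round(1))
cr=cv2.resize(np.ascontiguousarray(im[150:330,215:365]),(660,792//1),interpolation=cv2.INTER_CUBIC)[:600]
cv2.imwrite('pics/c2.png',cr[:,:,::-1])
E
```

```text
knob [ 28  31  15  18 212] [274.95283019 199.46226415]
grey [   0    0   70   65 2636] [269.6676783  185.91616085]
[170, 169, 170, 169, 170, 170, 169, 169, 169, 168, 170, 180, 198, 196, 194, 194, 195, 196, 196, 194, 195, 196, 194, 196, 195, 196, 194, 196, 197, 203, 130, 29, 14, 9, 11, 10, 9, 10, 14, 38, 86, 123, 133, 132, 131, 130, 131, 129, 129, 126, 177, 208, 206, 214, 213, 219, 219, 220, 198, 201, 251, 248, 248, 246, 247, 247, 248, 247, 247, 247]
[169, 168, 169, 172, 167, 170, 172, 170, 170, 173, 133, 85, 74, 76, 77, 99, 145, 186, 194, 197, 188, 184, 193, 195, 192, 194, 192, 194, 197, 194, 192, 192, 194, 194, 192, 193, 195, 188, 191, 191, 195, 197, 193, 195, 193, 193, 190, 183, 187, 186, 187, 186, 209, 212, 212, 234, 246, 248, 248, 248, 247, 247, 247, 248, 247]
86 [ 381.7 -303.4   86. ]
99 [ 378.2 -303.2   99. ]
112 [ 374.7 -303.   112. ]
```

View pics/c2.png

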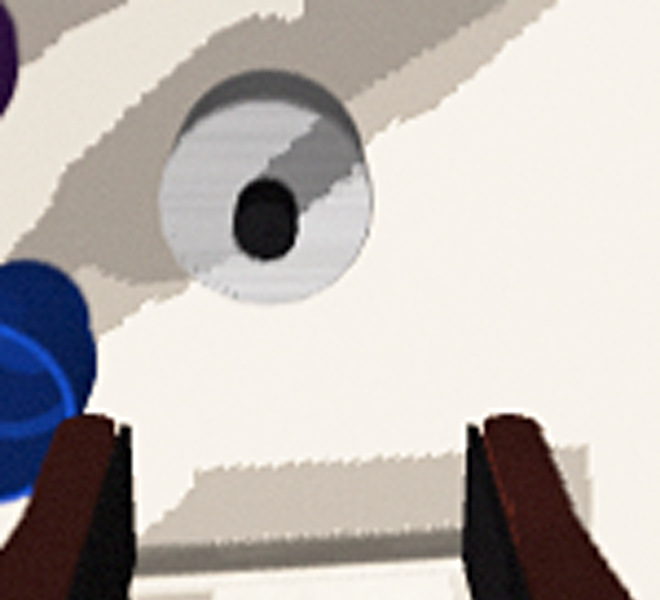

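```bash
python3 - <<'E'
from h import *
print(todelta((378,-303.3,90),np.diag([-1.,1,-1])), get_obs()['ee_pos'])
b,ca=load('scene0'); b,cb=load('top0')
f=lambda x,y:(300+(x-400)*.3,250+(y-300)*.3)
P=[onz(ca,*f(*q),30) for q in((608,300),(742,375),(700,443),(562,357))]; print(np.round(P),np.mean(P,0))
E
```

```text
(array([ -6.2,  -6.1, 178.6]), array([ 0.0044, -0.0052,  0.0002])) [ 372.71008383 -297.96036952  268.61679624]
[[ 581. -232.   30.]
 [ 591. -358.   30.]
 [ 513. -367.   30.]
 [ 507. -236.   30.]] [ 547.97853176 -297.92997968   30.        ]
```

```bash

python3 -m jog '{"delta_rot":[[0,0,0],[0,0,0],[0,0,0],[0,0,0],[0,0,0]],"translation":[[0,0,40],[0,0,80],[0,0,120],[0,0,130],[0,0,130]],"hand":[0,0,0,0,0]}'
python3 -m jog '{"delta_rot":[[0,0,0]],"translation":[[0,0,0]],"hand":[0]}'
python3 - <<'E'
from h import *
print(todelta((378,-303.3,90),np.diag([-1.,1,-1])), get_obs()['ee_pos'],get_obs()['ft_force'])
E
```

```text
t: 3.7
ee_pos: [374.9, -299.8, 141.5]
orientation: [0.0, -3.141, -0.0]
ft_force: [0.6, -0.2, -0.2]
width: 43.8
t: 3.8
ee_pos: [375.8, -300.6, 143.0]
orientation: [-0.0, 3.139, -0.003]
ft_force: [0.3, -0.1, 0.6]
width: 43.9
(array([-2. , -2.6, 53. ]), array([-0.0022,  0.0026,  0.0003])) [ 375.82469863 -300.55504769  143.00159166] [ 0.2775     -0.09518442  0.57502032]
```

```bash

python3 -m jog '{"delta_rot":[[0,0,0],[0,0,0],[0,0,0],[0,0,0],[0,0,0]],"translation":[[-1,-1,30],[-2,-2.5,50],[-2,-2.5,50],[-2,-2.5,50],[-2,-2.5,50]],"hand":[0,0,0,-0.3,-1]}'
python3 -m jog '{"delta_rot":[[0,0,0],[0,0,0],[0,0,0],[0,0,0],[0,0,0]],"translation":[[0,0,0],[0,0,0],[0,0,0],[0,0,0],[0,0,0]],"hand":[-1,-1,-1,-1,-1]}'
```

```text
t: 4.3
ee_pos: [377.4, -302.7, 92.5]
orientation: [-0.0, 3.139, -0.003]
ft_force: [0.2, 0.7, -0.6]
width: 31.3
t: 4.8
ee_pos: [376.8, -302.4, 91.4]
orientation: [-0.0, 3.14, -0.002]
ft_force: [-0.4, -0.7, 7.1]
width: 15.0
```

```bash

python3 -m jog '{"delta_rot":[[0,0,0],[0,0,0],[0,0,0],[0,0,0],[0,0,0]],"translation":[[0,0,-10],[0,0,-25],[0,0,-50],[0,0,-80],[0,0,-115]],"hand":[-1,-1,-1,-1,-1]}'
python3 -m jog '{"delta_rot":[[0,0,0],[0,0,0],[0,0,0],[0,0,0],[0,0,0]],"translation":[[-40,2,0],[-80,4,0],[-120,6,0],[-150,7,0],[-171,8,0]],"hand":[-1,-1,-1,-1,-1]}'
python3 -m jog '{"delta_rot":[[0,0,0],[0,0,0]],"translation":[[0,0,0],[0,0,0]],"hand":[-1,-1]}'
python3 - <<'E'
from h import *
im,c=shot('wrist','w3'); o=get_obs(); print(o['t'],o['ee_pos'],o['width'],o['ft_force'])
for P in((581,-227,30),(591,-355,30),(514,-364,30),(507,-230,30),(378,-303,82)): print(proj(c,P))
E
```

```text
t: 5.3
ee_pos: [375.5, -301.2, 206.6]
orientation: [0.0, -3.14, -0.002]
ft_force: [-0.3, -0.6, -0.1]
width: 15.3
t: 5.8
ee_pos: [549.1, -293.3, 206.1]
orientation: [-0.002, 3.141, -0.0]
ft_force: [0.5, -0.5, -0.3]
width: 15.0
t: 6.0
ee_pos: [546.6, -293.4, 205.5]
orientation: [0.001, -3.14, -0.001]
ft_force: [-0.1, -0.5, -1.2]
width: 15.1
6.05 [ 546.13777585 -293.49881618  205.51553752] 15.056665147615224 [ 0.64749333 -0.18741816 -0.9936949 ]
[339.79948939 219.27406625]
[229.95857358 227.21758789]
[218.42438624 161.44115779]
[340.77764128 155.18445983]
[271.3958455    7.65346303]
```

View pics/w3.png

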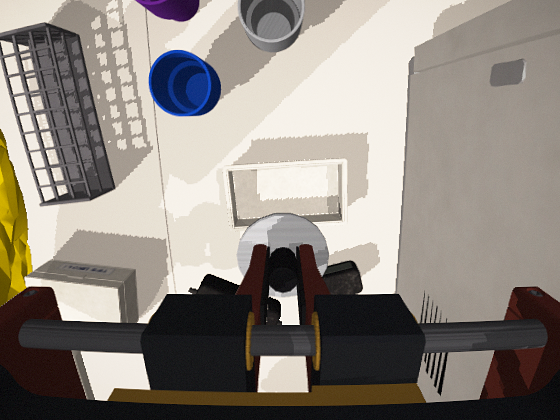

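The cover is held and level at (283,250), and the cup is still standing at (271,15). The tray rim corners are at about (222,168), (347,159), (346,220) and (231,229).

```bash
python3 - <<'E'
from h import *
im,c=load('w3')
P=np.array([onz(c,u,v,30) for u,v in((222,168),(347,159),(346,221),(231,229))]);print(P.round(),P.mean(0))
P=np.array([onz(c,u,v,2) for u,v in((233,187),(340,180))]);print(P.round())
q=np.array([onz(c,u,v,82) for u,v in((239,10),(303,10))]);print('basecup y',q.round(),q.mean(0))
cr=cv2.resize(np.ascontiguousarray(im[140:245,210:360]),(800,560),interpolation=cv2.INTER_CUBIC)
cv2.imwrite('pics/c3.png',cr[:,:,::-1])
E
```

```text
[[ 521. -360.   30.]
 [ 511. -223.   30.]
 [ 583. -220.   30.]
 [ 593. -354.   30.]] [ 552.18669045 -289.21743874   30.        ]
[[ 549. -354.    2.]
 [ 540. -224.    2.]]
basecup y [[ 380. -330.   82.]
 [ 380. -277.   82.]] [ 379.67190003 -303.35919187   82.        ]
```

View pics/c3.png

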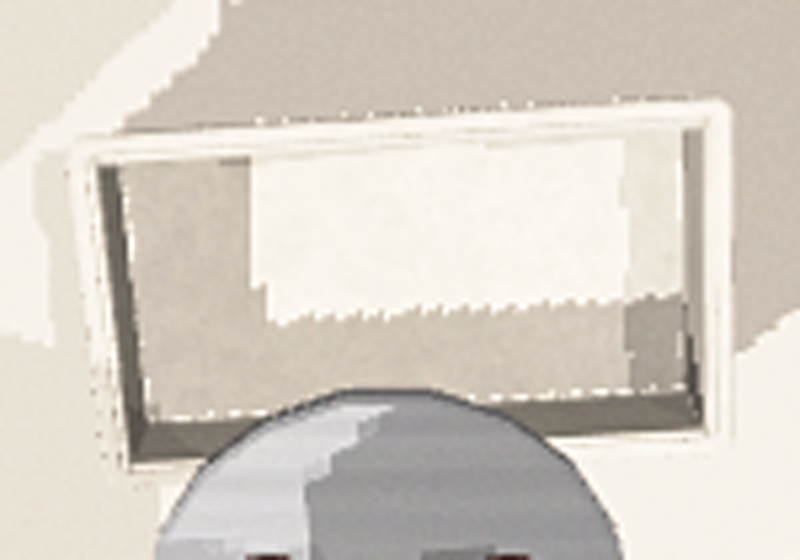

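```bash

python3 -m jog '{"delta_rot":[[0,0,0],[0,0,0],[0,0,0],[0,0,0],[0,0,0]],"translation":[[-2,2,35],[-4,3.5,70],[-4,3.5,105],[-4,3.5,140],[-4,3.5,150]],"hand":[-1,-1,-1,-1,-1]}'
python3 -m jog '{"delta_rot":[[0,0,0],[0,0,0],[0,0,0],[0,0,0],[0,0,0]],"translation":[[0,0,10],[0,0,18],[0,0,26],[0,0,30],[0,0,30]],"hand":[-1,-1,-1,-1,-1]}'
python3 -c "
from h import *
o=get_obs();print(o['ee_pos'],o['ft_force'],o['width'])"
```

```text
t: 6.55
ee_pos: [547.8, -289.2, 52.6]
orientation: [-0.001, -3.136, -0.005]
ft_force: [-0.4, 0.3, 0.0]
width: 15.3
t: 7.05
ee_pos: [551.3, -290.3, 25.7]
orientation: [-0.0, 3.142, -0.0]
ft_force: [-1.2, 0.3, -0.4]
width: 15.3
[ 551.28737108 -290.26402745   25.71939618] [-1.22658119  0.31445673 -0.44627532] 15.300003858281842
```

```bash

for i in 1 2 3; do python3 -m jog '{"delta_rot":[[0,0,0],[0,0,0],[0,0,0]],"translation":[[0,0,1.5],[0,0,3],[0,0,3]],"hand":[-1,-1,-1]}'; done
```

```text
t: 7.35
ee_pos: [551.3, -290.3, 22.8]
orientation: [-0.0, 3.141, -0.0]
ft_force: [-0.2, -0.2, 0.2]
width: 15.3
t: 7.65
ee_pos: [551.1, -290.2, 19.5]
orientation: [0.0, -3.141, -0.0]
ft_force: [0.2, 0.4, -0.6]
width: 15.4
t: 7.95
ee_pos: [551.3, -290.3, 16.6]
orientation: [0.0, -3.142, -0.0]
ft_force: [0.2, 0.0, -0.6]
width: 15.2
```

```bash

for i in 1 2; do python3 -m jog '{"delta_rot":[[0,0,0],[0,0,0]],"translation":[[0,0,1],[0,0,1]],"hand":[-1,-1]}'; done | grep -E "ee_pos|ft"
```

```text
ee_pos: [551.3, -290.4, 16.5]
ft_force: [-2.1, 1.5, 8.3]
ee_pos: [551.3, -290.4, 16.4]
ft_force: [-4.8, 2.1, 16.1]
```

```bash

python3 -m jog '{"delta_rot":[[0,0,0],[0,0,0],[0,0,0],[0,0,0]],"translation":[[0,0,-1],[0,0,-1],[0,0,-1],[0,0,-1]],"hand":[-0.4,-0.4,-0.4,-0.4]}'
python3 -m jog '{"delta_rot":[[0,0,0],[0,0,0],[0,0,0],[0,0,0],[0,0,0]],"translation":[[0,0,-15],[0,0,-40],[0,0,-80],[0,0,-130],[0,0,-180]],"hand":[-0.4,-0.4,-0.4,-0.4,-0.4]}'
python3 -c "
from h import *
im,c=shot('wrist','w4'); o=get_obs();print(o['t'],o['ee_pos'],o['ft_force'],o['width'])
g=im.max(2)[120:270,190:380]
n,l,st,ce=cv2.connectedComponentsWithStats((g<45).astype(np.uint8))
print([(st[i].tolist(),(ce[i]+[190,120]).round(1).tolist(),onz(c,*(ce[i]+[190,120]),24).round(1).tolist()) for i in range(1,n) if 60<st[i,4]<1500])"
```

```text
t: 8.75
ee_pos: [551.2, -290.2, 15.4]
orientation: [0.0, -3.141, -0.0]
ft_force: [0.2, 0.6, -0.1]
width: 26.3
t: 9.25
ee_pos: [550.8, -290.0, 198.0]
orientation: [0.0, -3.141, -0.0]
ft_force: [0.4, -0.0, 0.3]
width: 26.3
9.3 [ 555.05941348 -292.33151043  207.31984486] [ 2.40823839 -1.12648387  5.09970942] 26.28508828870453
[([86, 64, 14, 17, 182], [282.2, 191.9], [552.4, -290.6, 24.0]), ([62, 126, 8, 24, 127], [256.5, 259.3], [636.1, -321.5, 24.0]), ([116, 127, 7, 23, 105], [308.0, 260.0], [637.0, -259.4, 24.0]), ([139, 144, 28, 6, 87], [345.6, 267.4], [647.1, -213.2, 24.0])]
```

View pics/w4.png

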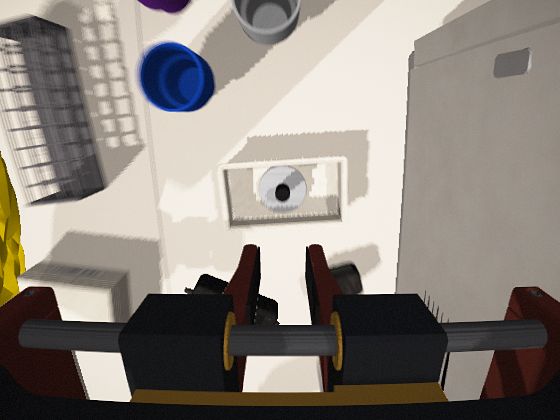

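The cover lies in the tray with its knob at (282,192), about world (552,-291), let go. The tray and neighbours are undisturbed. Now across to the rack.

```bash

python3 -m jog '{"delta_rot":[[0,0,0],[0,0,0],[0,0,0],[0,0,0],[0,0,0]],"translation":[[12,0,-46],[24,0,-92],[36,0,-138],[48,0,-184],[60,0,-230]],"hand":[0.5,0.5,0.5,0.5,0.5]}' >/dev/null
python3 -m jog '{"delta_rot":[[0,0,0],[0,0,0],[0,0,0],[0,0,0],[0,0,0]],"translation":[[12,38,-3],[24,76,-6],[36,114,-9],[48,152,-12],[60,190,-15]],"hand":[1,1,1,1,1]}'
python3 -m jog '{"delta_rot":[[0,0,0],[0,0,0],[0,0,0],[0,0,0],[0,0,0]],"translation":[[7,40,0],[14,80,0],[21,120,0],[28,160,0],[35,200,0]],"hand":[1,1,1,1,1]}' >/dev/null
python3 -m jog '{"delta_rot":[[0,0,0],[0,0,0],[0,0,0],[0,0,0],[0,0,0]],"translation":[[1,40,0],[2,80,0],[3,120,0],[5,160,0],[5,178,0]],"hand":[1,1,1,1,1]}'
cat >> h.py <<'E'
def rackR(psi,tilt=np.radians(33)):
    return R.from_euler('z',psi).as_matrix()@np.diag([-1.,1,-1])@R.from_rotvec([0,-tilt,0]).as_matrix()
def axis(psi,tilt=np.radians(33)): return -rackR(psi,tilt)[:,2]
E
python3 - <<'E'
from h import *
ps=np.radians(3); a=axis(ps); print(a)
hB=np.array([523.4,277.6,62]); hA=np.array([517.6,387.4,62])
print(todelta(hB+150*a,rackR(ps)),hB+150*a,get_obs()['ee_pos'])
b,cb=load('top0')
for h in(hA,hB): print('mouth in top px',proj(cb,h+46*a))
E
```

```text
t: 10.3
ee_pos: [430.1, -98.9, 441.4]
orientation: [0.0, 3.141, -0.0]
ft_force: [1.3, -0.3, 0.5]
width: 87.9
t: 11.3
ee_pos: [390.3, 280.3, 441.1]
orientation: [-0.004, 3.141, 0.001]
ft_force: [0.5, -0.2, 0.5]
width: 87.8
[-0.54389263 -0.0285042   0.83867057]
(array([-51.4,  -7.3, 253.3]), array([-0.0134, -0.5755, -0.0487])) [441.81610608 273.32436929 187.80058519] [390.30466462 280.25069055 441.13388437]
mouth in top px [160.75265197 205.35961812]
mouth in top px [197.30736317 205.46950402]
```

```bash

python3 -m jog '{"delta_rot":[[-0.003,-0.115,-0.01],[-0.006,-0.23,-0.02],[-0.009,-0.345,-0.03],[-0.012,-0.46,-0.04],[-0.0134,-0.5755,-0.0487]],"translation":[[-10,-1,46],[-20,-3,92],[-30,-4,138],[-40,-6,184],[-50,-7,225]],"hand":[1,1,1,1,1]}'
python3 -m jog '{"delta_rot":[[0,0,0],[0,0,0]],"translation":[[0,0,0],[0,0,0]],"hand":[1,1]}'
python3 - <<'E'
from h import *
im,c=shot('wrist','w5'); o=get_obs(); print(o['t'],o['ee_pos'],o['qpos'])
ps=np.radians(3); a=axis(ps)
for h in((523.4,277.6,62),(517.6,387.4,62)): print(proj(c,np.array(h)+46*a))
E
```

```text
t: 11.8
ee_pos: [437.9, 266.2, 230.7]
orientation: [-0.052, 2.606, -0.0]
ft_force: [1.6, -1.3, -0.0]
width: 87.7
t: 12.0
ee_pos: [440.7, 268.0, 234.5]
orientation: [-0.049, 2.607, 0.0]
ft_force: [-0.5, 0.4, 1.1]
width: 87.7
12.05 [441.57150231 268.57970349 235.60204856] [ 0.72128527  0.1157451   2.1495184  -0.67494715  0.55406018 -0.36170075]
[290.10622518 180.07020314]
[398.30126113 179.72343409]
```

View pics/w5.png

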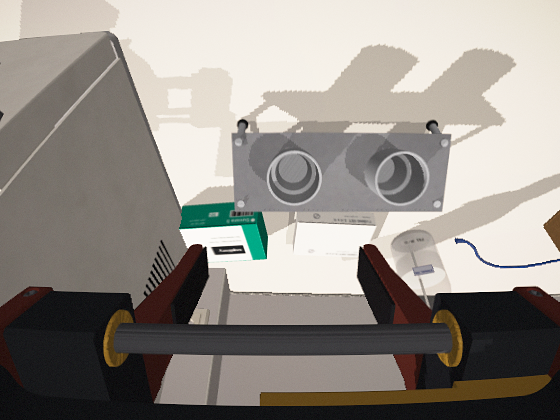

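The rack and both steel cups are clear: mouth B at about (295,178) and mouth A at about (401,178), with the bottles and cartons behind. I'll fit the rims.

```bash
python3 - <<'E'
from h import *
im,c=load('w5'); g=cv2.cvtColor(im,cv2.COLOR_RGB2GRAY); s=g[125:225,225:455]
s4=cv2.resize(s,None,fx=4,fy=4,interpolation=cv2.INTER_CUBIC)
H=cv2.HoughCircles(s4,cv2.HOUGH_GRADIENT_ALT,1.5,200,param1=150,param2=0.6,minRadius=85,maxRadius=130)
print([(x/4+225,y/4+125,r/4) for x,y,r in H[0]] if H is not None else None)
ps=np.radians(3); a=axis(ps)
def onmouth(u,v,s,ps=ps):  # plane: deck plane through ~ (520.5,332.5,62) normal a, offset s
    o,d=ray(c,u,v); p0=np.array([520.5,332.5,62])+s*a; return o+d*((p0-o)@a)/(d@a)
if H is not None:
  for x,y,r in H[0]: print('hole est',(onmouth(x/4+225,y/4+125,46)-46*a).round(1))
for q in((233,133),(447,133),(236,212),(449,210)): print('deck',onmouth(*q,0).round(1))
m=cv2.cvtColor(s4,cv2.COLOR_GRAY2BGR)
if H is not None:
  for x,y,r in H[0]: cv2.circle(m,(int(x),int(y)),int(r),(0,0,255),1)
cv2.imwrite('pics/c5.png',m[:, :800])
E
```

```text
[(np.float32(400.875), np.float32(180.5), np.float32(25.744318)), (np.float32(293.625), np.float32(178.25), np.float32(24.54498)), (np.float32(293.625), np.float32(178.25), np.float32(27.513428)), (np.float32(400.875), np.float32(180.5), np.float32(23.121094))]
hole est [518.1 390.2  62.4]
hole est [521.7 281.1  61. ]
hole est [521.7 281.1  61. ]
hole est [518.1 390.2  62.4]
deck [487.8 211.7  36.7]
deck [475.5 454.   36.9]
deck [565.3 215.   87. ]
deck [550.6 471.4  86.3]
```

```bash
python3 - <<'E'
from h import *
ps=np.radians(3); a=axis(ps)
for s in (112,12): print(todelta(np.array([522,280.5,62])+s*a,rackR(ps)))
E
```

```text
(array([23.6,  8.7, 78.6]), array([-0.0159, -0.0403, -0.0111]))
(array([ 19.6,  10.3, 178.5]), array([-0.0159, -0.0403, -0.0111]))
```

```bash

python3 -m jog '{"delta_rot":[[-0.008,-0.02,-0.006],[-0.016,-0.04,-0.011],[-0.016,-0.04,-0.011],[-0.016,-0.04,-0.011],[-0.016,-0.04,-0.011]],"translation":[[12,4,38],[23.6,8.7,78],[23.6,8.7,78],[23.6,8.7,78],[23.6,8.7,78]],"hand":[1,1,1,1,1]}' >/dev/null
python3 - <<'E'
from h import *
ps=np.radians(3); a=axis(ps); print(get_obs()['ee_pos'])
for s in (112,12): print(todelta(np.array([522,280.5,62])+s*a,rackR(ps)))
E
```

```text
[461.50634258 276.86454523 156.44498668]
(array([0.6, 0.5, 0.2]), array([-0.0009,  0.0019, -0.0011]))
(array([  0.8,   0.6, 100.2]), array([-0.0009,  0.0019, -0.0011]))
```

```bash

python3 -m jog '{"delta_rot":[[0,0,0],[0,0,0],[0,0,0],[0,0,0],[0,0,0]],"translation":[[0.5,0.5,20],[0.5,0.5,40],[0.5,0.5,60],[0.5,0.5,80],[0.5,0.5,80]],"hand":[1,1,1,1,1]}'
python3 -m jog '{"delta_rot":[[0,0,0],[0,0,0],[0,0,0],[0,0,0]],"translation":[[0,0,10],[0,0,20],[0,0,20],[0,0,20]],"hand":[1,1,1,1]}'
python3 -m jog '{"delta_rot":[[0,0,0],[0,0,0],[0,0,0],[0,0,0],[0,0,0]],"translation":[[0,0,0],[0,0,0],[0,0,0],[0,0,0],[0,0,0]],"hand":[0.4,0.2,-1,-1,-1]}'
```

```text
t: 13.05
ee_pos: [508.6, 284.6, 99.9]
orientation: [-0.063, 2.584, 0.009]
ft_force: [-0.8, 0.0, -0.3]
width: 87.6
t: 13.45
ee_pos: [518.0, 286.0, 86.2]
orientation: [-0.064, 2.596, 0.003]
ft_force: [0.1, 0.8, -0.2]
width: 88.0
t: 13.95
ee_pos: [518.1, 282.9, 86.4]
orientation: [-0.061, 2.595, -0.006]
ft_force: [0.1, -11.5, 9.6]
width: 54.6
```

```bash
python3 - <<'E'
from h import *
ps=np.radians(3); a=axis(ps); o=get_obs(); print(o['qpos'].round(3),o['ee_pos'],o['moment'])
Rm=R.from_rotvec(o['orientation']).as_matrix(); print('R err deg',np.degrees(R.from_matrix(Rm.T@rackR(ps)).as_rotvec()).round(2))
d=o['ee_pos']-np.array([522,280.5,62]); print('s',d@a,'along tool x,y',rackR(ps).T@d)
E
```

```text
[ 0.639  0.501  2.099 -1.311  0.319  0.247] [518.14681233 282.87121421  86.42017983] [-2.01654509 -0.4700429  -1.0489769 ]
R err deg [-1.12 -1.75  0.03]
s 22.508616875812262 along tool x,y [-10.17713564   2.5696248  -22.50861688]
```

```bash
cat > kin.py <<'E'
from h import *
from scipy.optimize import least_squares
obs=[([1.30699,.423774,1.630597,0,1.088626,-.019],[151.32,605.88,221.98]),
([0.69944296,-0.05434028,1.71983679,-0.00343083,1.47540011,-0.86896144],[333.56,294.80,442.02]),
([-.69936797,.14902714,1.89758168,0,1.10183546,-2.27036194],[372.71,-297.96,268.62]),
([0.72128527,0.1157451,2.1495184,-0.67494715,0.55406018,-0.36170075],[441.57,268.58,235.6]),
([0.639,0.501,2.099,-1.311,0.319,0.247],[518.15,282.87,86.42])]
E_=lambda s,v:R.from_euler(s,v).as_matrix()
def fk(q,p):
    L1,L2,a,H,T,y0=p
    A=E_('z',q[0]); W=A@np.array([a+L1*np.sin(q[1])+L2*np.sin(q[1]+q[2]),y0,H+L1*np.cos(q[1])+L2*np.cos(q[1]+q[2])])
    Rt=A@E_('y',q[1]+q[2])@E_('z',q[3])@E_('y',q[4])@E_('z',q[5])
    return W+T*Rt[:,2],Rt
f=least_squares(lambda p:np.concatenate([fk(q,p)[0]-x for q,x in obs]),[498,477,0,300,310,10])
P=f.x
def ik(pos,Rt,q0):  # Rt desired in fk convention
    g=lambda q:np.concatenate([(fk(q,P)[0]-pos)/100,(fk(q,P)[1]-Rt)[:,1:].ravel()])
    return least_squares(g,q0)
E
python3 - <<'E'
from kin import *
print(P.round(1),np.abs(f.fun).max())
Rn=R.from_rotvec(get_obs()['orientation']).as_matrix(); C=fk(obs[-1][0],P)[1].T@Rn; print(C.round(2))
ps=np.radians(3); a=axis(ps)
for nm,h in(('B',(522,280.5,62)),('A',(518,389.5,62))):
  for yaw in (3,):
    for t in (33,28,25,22,18,14):
      Rt=rackR(ps,np.radians(t))
      out=[]
      for s in (18,70):
        # grasp point 18.7 behind the tip lies on the cup axis at s+18.7
        g=np.array(h)+(s+18.7)*a; tip=g+18.7*Rt[:,2]
        r=ik(tip,Rt@C.T,obs[3][0]); out.append((r.x.round(2).tolist(),round(r.cost,5)))
      print(nm,t,out)
E
```

```text
[483.9 452.5  11.2 271.4 269.9   6.9] 14.790438513203526
[[ 0. -1. -0.]
 [ 1.  0. -0.]
 [ 0. -0.  1.]]
B 33 [([0.63, 0.48, 2.15, -1.55, 0.3, 0.47], np.float64(0.0)), ([0.66, 0.36, 2.19, -1.28, 0.33, 0.22], np.float64(0.0))]
B 28 [([0.6, 0.48, 2.11, -1.11, 0.28, 0.02], np.float64(0.0)), ([0.64, 0.36, 2.15, -0.9, 0.34, -0.17], np.float64(0.0))]
B 25 [([0.59, 0.48, 2.08, -0.85, 0.29, -0.24], np.float64(0.0)), ([0.62, 0.36, 2.13, -0.7, 0.36, -0.37], np.float64(0.0))]
B 22 [([0.58, 0.49, 2.06, -0.63, 0.32, -0.47], np.float64(0.0)), ([0.61, 0.37, 2.1, -0.54, 0.4, -0.54], np.float64(0.0))]
B 18 [([0.56, 0.49, 2.02, -0.41, 0.38, -0.69], np.float64(0.0)), ([0.59, 0.38, 2.06, -0.37, 0.46, -0.72], np.float64(0.0))]
B 14 [([0.55, 0.5, 1.98, -0.26, 0.45, -0.85], np.float64(0.0)), ([0.57, 0.39, 2.02, -0.24, 0.53, -0.85], np.float64(0.0))]
A 33 [([0.8, 0.57, 1.98, -1.21, 0.41, 0.27], np.float64(0.0)), ([0.84, 0.46, 2.02, -1.07, 0.45, 0.15], np.float64(0.0))]
A 28 [([0.78, 0.57, 1.94, -0.91, 0.4, -0.04], np.float64(0.0)), ([0.81, 0.46, 1.98, -0.81, 0.46, -0.12], np.float64(0.0))]
A 25 [([0.76, 0.57, 1.92, -0.74, 0.42, -0.21], np.float64(0.0)), ([0.8, 0.47, 1.95, -0.66, 0.48, -0.27], np.float64(0.0))]
A 22 [([0.75, 0.57, 1.89, -0.59, 0.45, -0.37], np.float64(0.0)), ([0.78, 0.47, 1.93, -0.53, 0.51, -0.4], np.float64(0.0))]
A 18 [([0.73, 0.58, 1.86, -0.42, 0.49, -0.55], np.float64(0.0)), ([0.76, 0.48, 1.9, -0.39, 0.56, -0.55], np.float64(0.0))]
A 14 [([0.71, 0.59, 1.82, -0.28, 0.56, -0.68], np.float64(0.0)), ([0.74, 0.49, 1.86, -0.27, 0.62, -0.68], np.float64(0.0))]
```

Joint 4 was at its -1.31 limit, which spoiled the grasp. Since tilt about the jaw axis is free on a round cup, I'll back out and approach at 25° instead of 33°.

```bash

python3 -m jog '{"delta_rot":[[0,0,0],[0,0,0],[0,0,0],[0,0,0],[0,0,0]],"translation":[[0,0,-15],[0,0,-15],[0,0,-15],[0,0,-15],[0,0,-15]],"hand":[1,1,1,1,1]}'
python3 -m jog '{"delta_rot":[[0,0,0],[0,0,0],[0,0,0],[0,0,0]],"translation":[[0,0,-20],[0,0,-50],[0,0,-65],[0,0,-65]],"hand":[1,1,1,1]}'
python3 - <<'E'
from kin import *
ps=np.radians(3); a=axis(ps); Rt=rackR(ps,np.radians(25)); h=np.array([522,280.5,62]); o=get_obs(); print(o['ee_pos'],o['qpos'].round(2))
for s in(90,14): print(todelta(h+(s+18.7)*a+18.7*Rt[:,2],Rt))
E
```

```text
t: 14.45
ee_pos: [510.3, 285.9, 98.5]
orientation: [-0.065, 2.597, 0.003]
ft_force: [-0.4, -0.6, -0.2]
width: 87.5
t: 14.85
ee_pos: [476.7, 285.5, 155.9]
orientation: [-0.064, 2.595, 0.005]
ft_force: [-0.4, -1.0, -0.3]
width: 87.8
[476.66250425 285.48672713 155.90290426] [ 0.7   0.32  2.14 -0.97  0.4  -0.06]
(array([15.6, -7.2, 13.6]), array([-0.0105,  0.1099, -0.0004]))
(array([13.3, -6.4, 89.6]), array([-0.0105,  0.1099, -0.0004]))
```

```bash

python3 -m jog '{"delta_rot":[[-0.005,0.055,0],[-0.01,0.11,0],[-0.01,0.11,0],[-0.01,0.11,0],[-0.01,0.11,0]],"translation":[[8,-4,6],[15.5,-7,13],[15.5,-7,13],[15.5,-7,13],[15.5,-7,13]],"hand":[1,1,1,1,1]}' >/dev/null
python3 - <<'E'
from kin import *
ps=np.radians(3); a=axis(ps); Rt=rackR(ps,np.radians(25)); h=np.array([522,280.5,62]); o=get_obs(); print(o['ee_pos'],o['qpos'].round(2))
for s in(90,14): print(todelta(h+(s+18.7)*a+18.7*Rt[:,2],Rt))
E
```

```text
[470.44448532 277.2215493  135.03075168] [ 0.65  0.35  2.12 -0.67  0.39 -0.39]
(array([-0.8,  0.6, -0.9]), array([-0.003 , -0.0016,  0.0001]))
(array([-11.5,   0.8,  74.3]), array([-0.003 , -0.0016,  0.0001]))
```

```bash

python3 -m jog '{"delta_rot":[[0,0,0],[0,0,0],[0,0,0],[0,0,0],[0,0,0]],"translation":[[-3,0.5,20],[-6,0.5,40],[-9,0.7,56],[-11.5,0.8,74],[-11.5,0.8,74]],"hand":[1,1,1,1,1]}'
python3 -m jog '{"delta_rot":[[0,0,0],[0,0,0],[0,0,0]],"translation":[[0,0,0],[0,0,0],[0,0,0]],"hand":[0.7,0.5,0.4]}'
python3 - <<'E'
from kin import *
ps=np.radians(3); a=axis(ps); Rt=rackR(ps,np.radians(25)); h=np.array([522,280.5,62]); o=get_obs(); print(o['ee_pos'],o['qpos'].round(2))
print(todelta(h+(14+18.7)*a+18.7*Rt[:,2],Rt))
E
```

```text
t: 15.85
ee_pos: [511.8, 280.0, 71.5]
orientation: [-0.071, 2.708, 0.011]
ft_force: [0.2, 0.3, 0.3]
width: 87.6
t: 16.15
ee_pos: [511.8, 280.5, 73.9]
orientation: [-0.07, 2.706, 0.014]
ft_force: [-0.6, 0.6, -0.2]
width: 67.1
[511.77277457 280.47319221  73.93969275] [ 0.6   0.51  2.07 -0.87  0.29 -0.22]
(array([ 0.3, -0.5,  1.5]), array([-0.0016, -0.0012, -0.0001]))
```

```bash

python3 -m jog '{"delta_rot":[[0,0,0],[0,0,0],[0,0,0],[0,0,0],[0,0,0]],"translation":[[0,0,0],[0,0,0],[0,0,0],[0,0,0],[0,0,0]],"hand":[0.2,-1,-1,-1,-1]}'
python3 -m jog '{"delta_rot":[[0,0,0],[0,0,0],[0,0,0],[0,0,0],[0,0,0]],"translation":[[0.3,0,-2],[0.7,0,-5],[1.4,0,-10],[2.1,0,-15],[2.8,0,-20]],"hand":[-1,-1,-1,-1,-1]}'
python3 -m jog '{"delta_rot":[[0,0,0],[0,0,0],[0,0,0],[0,0,0],[0,0,0]],"translation":[[1.4,0,-10],[2.8,0,-20],[4.2,0,-30],[5.6,0,-40],[7,0,-50]],"hand":[-1,-1,-1,-1,-1]}'
python3 -c "
from h import *
o=get_obs();print(o['ee_pos'],o['ft_force'],o['moment'],o['qpos'].round(2),o['width'])"
```

```text
t: 16.65
ee_pos: [512.0, 280.4, 73.7]
orientation: [-0.07, 2.706, 0.013]
ft_force: [-2.2, 0.3, 6.4]
width: 54.9
t: 17.15
ee_pos: [500.5, 279.5, 90.3]
orientation: [-0.07, 2.707, 0.012]
ft_force: [-1.3, -0.2, -1.5]
width: 54.6
t: 17.65
ee_pos: [473.1, 278.4, 133.4]
orientation: [-0.07, 2.706, 0.013]
ft_force: [0.5, 0.5, -1.4]
width: 54.5
[473.10587493 278.37685343 133.41732425] [ 0.46792446  0.49566563 -1.39522081] [-0.01684975  0.31800572  0.01303452] [ 0.64  0.35  2.11 -0.67  0.39 -0.39] 54.48881117032154
```

Cup B is out and gripped (width 54.5). Now I raise it and turn it upright.

```bash
python3 - <<'E'
from kin import *
ps=np.radians(3); Rt=rackR(ps,np.radians(-8)); print(todelta((395,278,450),Rt))
q=obs[1][0]
for y in(278,0,-303):
  x=376 if y<-100 else 395
  r=ik(np.array([x,y,450]),Rt@np.array([[0.,1,0],[-1,0,0],[0,0,1]]),q); q=r.x; print(y,q.round(2),r.cost)
r=ik(np.array([376,-303,98]),Rt@np.array([[0.,1,0],[-1,0,0],[0,0,1]]),q); print(r.x.round(2),r.cost)
E
```

```text
(array([ -62.5,    3.1, -320. ]), array([-0.0018,  0.5741, -0.0008]))
278 [ 0.56  0.11  1.54  0.07  1.62 -1.06] 7.174769174512014e-28
0 [-0.01 -0.06  1.71 -0.01  1.63 -1.63] 6.809154581201389e-29
-303 [-0.64  0.1   1.55 -0.09  1.6  -2.26] 1.9247368203445367e-28
[-0.64  0.44  1.99 -0.12  0.82 -2.18] 2.602292585514885e-24
```

```bash

python3 -m jog '{"delta_rot":[[0,0.1,0],[0,0.22,0],[0,0.34,0],[0,0.46,0],[0,0.574,0]],"translation":[[0,0,-40],[-10,1,-88],[-22,2,-134],[-34,2,-180],[-46,3,-225]],"hand":[-1,-1,-1,-1,-1]}'
python3 -m jog '{"delta_rot":[[0,0,0],[0,0,0]],"translation":[[0,0,0],[0,0,0]],"hand":[-1,-1]}' >/dev/null
python3 - <<'E'
from kin import *
Rt=rackR(np.radians(3),np.radians(-8)); print(get_obs()['ee_pos'],get_obs()['width'])
d0=np.array((395,278,450.)); print(todelta(d0,Rt)); print('per 200 in -y',(Rt.T@np.array([0,-200,0])).round(1),(Rt.T@np.array([-20,-180,0])).round(1),'down100',(Rt.T@np.array([0,0,-100])).round(1))
E
```

```text
t: 18.15
ee_pos: [426.8, 278.4, 321.5]
orientation: [0.079, -3.011, 0.005]
ft_force: [1.6, 0.3, -2.6]
width: 55.1
[428.81625864 278.17392095 318.72105257] 54.62291488217129
(array([  49.6,    1.3, -126.2]), array([-0.0015,  0.0172, -0.0028]))
per 200 in -y [  10.4 -199.7    1.5] [  29.1 -178.7    4.1] down100 [-13.9   0.   99. ]
```

```bash

python3 -m jog '{"delta_rot":[[0,0.01,0],[0,0.017,-0.003],[0,0.017,-0.003],[0,0.017,-0.003]],"translation":[[16,0,-40],[33,1,-84],[49.6,1.3,-126],[49.6,1.3,-126]],"hand":[-1,-1,-1,-1]}'
for k in 1 2 3; do python3 -m jog '{"delta_rot":[[0,0,0],[0,0,0],[0,0,0],[0,0,0],[0,0,0]],"translation":[[3.3,-38.8,0.5],[6.6,-77.5,0.9],[9.8,-116,1.4],[13,-155,1.9],[16.3,-193.7,2.3]],"hand":[-1,-1,-1,-1,-1]}'; done
python3 -m jog '{"delta_rot":[[0,0,0],[0,0,0]],"translation":[[0,0,0],[0,0,0]],"hand":[-1,-1]}' >/dev/null
python3 - <<'E'
from kin import *
Rt=rackR(np.radians(3),np.radians(-8)); print(get_obs()['ee_pos'],get_obs()['width'])
for z in(250,154): print(todelta((375.7,-303.3,z),Rt))
E
```

```text
t: 18.75
ee_pos: [394.7, 279.0, 453.4]
orientation: [0.082, -3.006, 0.004]
ft_force: [0.3, -0.2, -1.3]
width: 55.0
t: 19.25
ee_pos: [387.2, 82.4, 447.2]
orientation: [0.081, -2.996, 0.011]
ft_force: [1.8, -0.3, 0.3]
width: 55.1
t: 19.75
ee_pos: [381.1, -111.6, 447.9]
orientation: [0.081, -2.996, 0.009]
ft_force: [1.4, -0.1, -0.4]
width: 54.9
t: 20.25
ee_pos: [375.3, -305.7, 448.2]
orientation: [0.081, -2.996, 0.007]
ft_force: [0.9, 0.7, -0.7]
width: 55.2
[ 375.42161681 -304.56192576  448.40149784] 54.68494010112762
(array([-29. ,   1.3, 196.3]), array([-0.0002, -0.0054, -0.0004]))
(array([-42.9,   1.3, 291.3]), array([-0.0002, -0.0054, -0.0004]))
```

```bash

python3 -m jog '{"delta_rot":[[0,-0.005,0],[0,-0.005,0],[0,-0.005,0],[0,-0.005,0],[0,-0.005,0]],"translation":[[-6,0.5,40],[-12,1,80],[-18,1.3,122],[-24,1.3,164],[-30,1.3,206]],"hand":[-1,-1,-1,-1,-1]}'
python3 -m jog '{"delta_rot":[[0,0,0],[0,0,0],[0,0,0],[0,0,0]],"translation":[[-3,0,25],[-7,0,50],[-7,0,50],[-7,0,50]],"hand":[-1,-1,-1,-1]}'
python3 - <<'E'
from h import *
a,ca=shot('scene','s6'); w,cw=shot('wrist','w6'); o=get_obs(); print(o['t'],o['ee_pos'],todelta((375.7,-303.3,154),rackR(np.radians(3),np.radians(-8))))
def crop(im,x,y,w,h,W,H): return cv2.resize(np.ascontiguousarray(im[y:y+h,x:x+w]),(W,H),interpolation=cv2.INTER_CUBIC)
m=np.hstack([crop(a,285,220,120,180,400,600),crop(w,180,100,200,300,400,600)])
cv2.imwrite('pics/m6.png',m[:,:,::-1])
for P in((378.3,-303.3,82),(378.3,-303.3,0)): print(proj(ca,P),proj(cw,P))
E
```

```text
t: 20.95
ee_pos: [376.2, -302.0, 240.7]
orientation: [0.082, -3.003, 0.009]
ft_force: [1.0, 0.0, -1.0]
width: 54.2
t: 21.35
ee_pos: [376.6, -303.1, 192.3]
orientation: [0.082, -3.002, 0.009]
ft_force: [0.4, -1.0, -1.5]
width: 54.8
21.45 [ 377.48307677 -304.14359017  193.54101269] (array([-3.6,  1.1, 39.4]), array([-0.0042,  0.0038,  0.0009]))
[343.77543338 302.85010437] [283.55816748 223.68040809]
[340.05774361 318.4696614 ] [283.57454417 209.23749111]
```

View pics/m6.png

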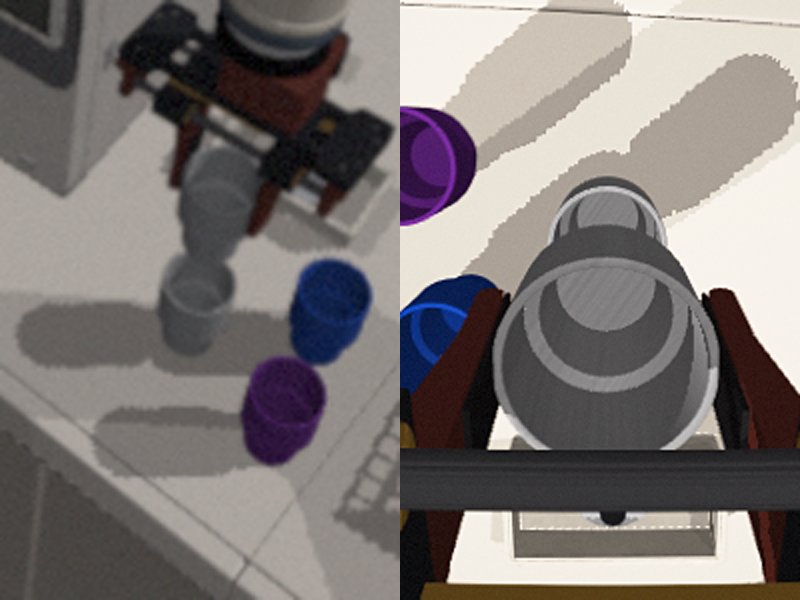

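Held cup B hangs above the standing cup, aligned sideways (both at about x=607 in the wrist crop). The cover is visible in the tray behind. I'll check fore-aft numerically.

```bash
python3 - <<'E'
from h import *
a,ca=load('s6'); w,cw=load('w6')
for x in(374,376,378,380): print(x,'base rim near edge px',proj(cw,(x-28,-303.3,82)).round(1),'scene mouth c',proj(ca,(x,-303.3,82)).round(1))
print('sides',proj(cw,(378,-303.3+28,82)),proj(cw,(378,-303.3-28,82)))
for dx in(-3,0,3):
  o=np.array([380.1+dx,-304.1,142]); print(dx,'held: near rim',proj(cw,o+[-28,0,82]).round(1),'far rim',proj(cw,o+[28,0,82]).round(1),'sides',proj(cw,o+[0,28,82]).round(1),proj(cw,o+[0,-28,82]).round(1),'floor c',proj(cw,o+[0,0,2]).round(1),'near body edge at shoulder',proj(cw,o+[-28,0,38]).round(1))
g=cv2.cvtColor(w,cv2.COLOR_RGB2GRAY); print(g[180:245,283].tolist())
E
```

```text
374 base rim near edge px [285.5 189.4] scene mouth c [342.8 304. ]
376 base rim near edge px [285.4 191.5] scene mouth c [343.2 303.5]
378 base rim near edge px [285.3 193.7] scene mouth c [343.7 302.9]
380 base rim near edge px [285.1 195.9] scene mouth c [344.2 302.4]
sides [313.36169162 224.97615119] [253.751454   221.73919669]
-3 held: near rim [285.2 226.8] far rim [279. 335.] sides [339.5 285.9] [224.3 279.8] floor c [282.5 239.8] near body edge at shoulder [284.9 210.8]
0 held: near rim [284.9 233. ] far rim [278.6 340.3] sides [338.9 291.7] [224.2 285.6] floor c [282.3 243.7] near body edge at shoulder [284.6 215.6]
3 held: near rim [284.5 239.2] far rim [278.3 345.5] sides [338.3 297.3] [224.1 291.3] floor c [282.1 247.6] near body edge at shoulder [284.3 220.4]
[166, 159, 165, 161, 166, 163, 164, 169, 98, 74, 75, 72, 66, 190, 198, 168, 129, 131, 133, 130, 125, 127, 132, 132, 133, 131, 127, 128, 130, 132, 129, 135, 94, 76, 75, 75, 77, 77, 76, 73, 73, 73, 75, 77, 79, 73, 79, 71, 109, 145, 138, 132, 125, 120, 128, 125, 125, 125, 127, 130, 128, 129, 130, 129, 132]
```

Both rims and the shoulder edge put held cup and base at x≈377.6, upright and aligned. I'll lower straight down.

```bash

python3 -m jog '{"delta_rot":[[0,0,0],[0,0,0],[0,0,0],[0,0,0],[0,0,0]],"translation":[[-2.8,0.5,20],[-5.6,0.5,40],[-7.6,0.5,54],[-9,0.5,64],[-10.4,0.5,74]],"hand":[-1,-1,-1,-1,-1]}'
python3 -m jog '{"delta_rot":[[0,0,0],[0,0,0],[0,0,0],[0,0,0]],"translation":[[-0.7,0,5],[-1.4,0,10],[-1.4,0,10],[-1.4,0,10]],"hand":[-1,-1,-1,-1]}'
```

```text
t: 21.95
ee_pos: [377.7, -304.4, 118.1]
orientation: [0.079, -3.005, 0.012]
ft_force: [0.0, 0.8, -0.1]
width: 54.9
t: 22.35
ee_pos: [377.1, -304.1, 107.7]
orientation: [0.079, -3.004, 0.01]
ft_force: [-0.8, -0.8, -1.3]
width: 54.9
```

Expected seating is at TCP z≈97.5.

```bash

python3 -m jog '{"delta_rot":[[0,0,0],[0,0,0],[0,0,0]],"translation":[[-0.4,0,3],[-0.8,0,6],[-0.8,0,6]],"hand":[-1,-1,-1]}' | grep -E "ee_|ft_"
for i in 1 2 3 ; do python3 -m jog '{"delta_rot":[[0,0,0],[0,0,0]],"translation":[[-0.2,0,1.5],[-0.2,0,1.5]],"hand":[-1,-1]}' | grep -E "ee_|ft_"; done
```

```text
ee_pos: [376.7, -303.8, 101.2]
ft_force: [0.1, -0.0, -1.1]
ee_pos: [376.8, -303.9, 99.8]
ft_force: [-0.3, 0.5, -1.0]
ee_pos: [376.8, -303.9, 98.3]
ft_force: [0.0, 0.4, -1.2]
ee_pos: [377.0, -304.1, 97.4]
ft_force: [-1.4, 1.2, 4.9]
```

```bash

python3 -m jog '{"delta_rot":[[0,0,0],[0,0,0]],"translation":[[-0.2,0,1.5],[-0.2,0,1.5]],"hand":[-1,-1]}' | grep -E "ee_|ft_"
python3 -m jog '{"delta_rot":[[0,0,0],[0,0,0],[0,0,0],[0,0,0],[0,0,0]],"translation":[[0.2,0,-1.5],[0.2,0,-1.5],[0.2,0,-1.5],[0.2,0,-1.5],[0.2,0,-1.5]],"hand":[0,0.5,1,1,1]}'
python3 -m jog '{"delta_rot":[[0,0,0],[0,0,0],[0,0,0],[0,0,0],[0,0,0]],"translation":[[2,0,-15],[6,0,-40],[11,0,-80],[17,0,-120],[23,0,-165]],"hand":[1,1,1,1,1]}'
python3 -m jog '{"delta_rot":[[0,0,0],[0,0,0],[0,0,0],[0,0,0],[0,0,0]],"translation":[[6,0,-40],[12,0,-80],[18,0,-120],[24,0,-160],[28,0,-190]],"hand":[1,1,1,1,1]}'
python3 - <<'E'
from h import *
im,c=shot('wrist','w7'); s,cs=shot('scene','s7'); o=get_obs(); print(o['t'],o['ee_pos'],o['qpos'].round(2))
g=cv2.cvtColor(im,cv2.COLOR_RGB2GRAY)
for z in(82,128): print([proj(c,(378+a,-303.3+b,z)).round(1).tolist() for a,b in((-28,0),(28,0),(0,28),(0,-28))])
print(g[150:230,280].tolist())
E
```

```text
ee_pos: [377.2, -304.2, 97.2]
ft_force: [-3.1, 3.9, 21.3]
t: 23.95
ee_pos: [376.8, -303.9, 96.7]
orientation: [0.079, -3.003, 0.009]
ft_force: [-1.3, -0.3, -0.4]
width: 83.2
t: 24.45
ee_pos: [376.0, -303.0, 264.4]
orientation: [0.079, -3.002, 0.008]
ft_force: [1.1, -0.6, -0.2]
width: 87.7
t: 24.95
ee_pos: [375.0, -303.2, 458.2]
orientation: [0.079, -3.005, 0.012]
ft_force: [0.6, -0.2, 0.4]
width: 88.2
25.05 [ 376.10289099 -304.05585756  459.87197654] [-0.65  0.06  1.57 -0.09  1.6  -2.27]
[[284.3, 177.5], [282.6, 208.6], [299.1, 194.0], [267.8, 192.3]]
[[284.3, 179.3], [282.5, 213.1], [300.5, 197.3], [266.3, 195.4]]
[150, 213, 227, 223, 223, 221, 221, 223, 222, 223, 221, 222, 225, 223, 223, 224, 224, 225, 226, 171, 153, 157, 158, 160, 160, 166, 81, 91, 67, 90, 212, 144, 112, 126, 128, 128, 123, 124, 126, 121, 124, 123, 125, 125, 128, 124, 128, 125, 128, 127, 102, 75, 82, 84, 90, 156, 165, 126, 81, 79, 77, 89, 214, 234, 240, 240, 241, 241, 240, 240, 239, 240, 240, 241, 240, 240, 240, 241, 241, 240]
```

```bash

for k in 1 2 3; do python3 -m jog '{"delta_rot":[[0,0,0],[0,0,0],[0,0,0],[0,0,0],[0,0,0]],"translation":[[-3.3,38.8,-0.5],[-6.6,77.5,-0.9],[-9.8,116,-1.4],[-13,155,-1.9],[-16.3,193.7,-2.3]],"hand":[1,1,1,1,1]}' >/dev/null; done
python3 - <<'E'
from kin import *
ps=np.radians(3); a=axis(ps); Rt=rackR(ps,np.radians(25)); h=np.array([515.5,390.2,61.5]); o=get_obs(); print(o['t'],o['ee_pos'],o['qpos'].round(2))
for s in(160,90): print(h+(s+18.7)*a+18.7*Rt[:,2],todelta(h+(s+18.7)*a+18.7*Rt[:,2],Rt))
im,c=load('w7'); g=cv2.cvtColor(im,cv2.COLOR_RGB2GRAY); print(g[196,255:312].tolist())
E
```

```text
26.55 [392.85659244 281.27450406 452.6614523 ] [ 0.56  0.08  1.57  0.06  1.62 -1.07]
[426.19851847 385.51990767 194.42247487] (array([-74.2, 103.3, 250. ]), array([-0.0037, -0.5753,  0.0013]))
[464.2710023  387.515202   135.71553512] (array([-120. ,  103.5,  302.8]), array([-0.0037, -0.5753,  0.0013]))
[159, 156, 156, 156, 158, 157, 156, 156, 157, 157, 152, 215, 153, 66, 126, 167, 157, 82, 86, 86, 122, 121, 125, 120, 124, 128, 124, 123, 125, 122, 128, 123, 122, 125, 128, 126, 104, 68, 65, 78, 125, 121, 96, 124, 213, 222, 242, 239, 240, 239, 240, 240, 240, 241, 240, 240, 240]
```

Rim span is 34 px, which matches a rim at z=128, so B is fully nested. Now cup A.

```bash

python3 -m jog '{"delta_rot":[[0,-0.115,0],[0,-0.23,0],[0,-0.345,0],[0,-0.46,0],[-0.004,-0.575,0]],"translation":[[-14,20,34],[-28,40,68],[-42,60,110],[-52,80,150],[-62,103,190]],"hand":[1,1,1,1,1]}'
python3 -m jog '{"delta_rot":[[0,0,0],[0,0,0],[0,0,0]],"translation":[[0,0,0],[0,0,0],[0,0,0]],"hand":[1,1,1]}' >/dev/null
python3 - <<'E'
from kin import *
ps=np.radians(3); a=axis(ps); Rt=rackR(ps,np.radians(25)); h=np.array([515.5,390.2,61.5])
im,c=shot('wrist','w8'); o=get_obs(); print(o['t'],o['ee_pos'],o['qpos'].round(2))
for s in(90,): print(todelta(h+(s+18.7)*a+18.7*Rt[:,2],Rt))
g=cv2.cvtColor(im,cv2.COLOR_RGB2GRAY)
u,v=proj(c,h+46*a); print(u,v,[proj(c,h+46*a+28*k*Rt[:,1]).round(1).tolist() for k in(-1,1)])
x0,y0=int(u)-45,int(v)-45; s4=cv2.resize(g[y0:y0+90,x0:x0+90],None,fx=4,fy=4,interpolation=cv2.INTER_CUBIC)
H=cv2.HoughCircles(s4,cv2.HOUGH_GRADIENT_ALT,1.5,20,param1=150,param2=0.5,minRadius=60,maxRadius=150)
if H is not None:
  for x,y,r in H[0]:
    U,V=x/4+x0,y/4+y0; oo,d=ray(c,U,V); p0=h+46*a; print(U,V,r/4,(oo+d*((p0-oo)@a)/(d@a)-46*a).round(1))
E
```

```text
t: 27.05
ee_pos: [422.5, 382.6, 257.3]
orientation: [-0.073, 2.707, 0.017]
ft_force: [1.3, -1.0, -0.5]
width: 87.6
27.4 [425.04445193 382.51138299 261.64348889] [ 0.88  0.19  1.94 -0.46  0.76 -0.45]
(array([ 17. ,   2.8, 130.9]), array([ 0.001 , -0.0037, -0.0019]))
285.21136991034217 184.11452340858455 [[260.1, 184.1], [310.3, 184.1]]
286.125 182.5 20.523457 [513.9 391.1  60.5]
286.125 182.5 25.540634 [513.9 391.1  60.5]
286.125 182.5 16.479485 [513.9 391.1  60.5]
286.125 182.5 23.212826 [513.9 391.1  60.5]
```

```bash

python3 -m jog '{"delta_rot":[[0,0,0],[0,-0.003,0],[0,-0.003,0],[0,-0.003,0],[0,-0.003,0]],"translation":[[6,1,44],[12,2,88],[17,3,128],[17,3,128],[17,3,128]],"hand":[1,1,1,1,1]}'
python3 - <<'E'
from kin import *
ps=np.radians(3); a=axis(ps); Rt=rackR(ps,np.radians(25)); h=np.array([514.7,390.8,61]); o=get_obs(); print(o['qpos'].round(2))
for s in(90,14): print(todelta(h+(s+18.7)*a+18.7*Rt[:,2],Rt))
E
```

```text
t: 27.9
ee_pos: [462.8, 386.9, 137.4]
orientation: [-0.068, 2.706, 0.015]
ft_force: [-0.0, 0.5, 0.2]
width: 87.7
[ 0.83  0.42  1.97 -0.64  0.52 -0.27]
(array([0.2, 1.2, 2.3]), array([-0.0011, -0.0013, -0.0019]))
(array([-10.4,   1.3,  77.5]), array([-0.0011, -0.0013, -0.0019]))
```

```bash

python3 -m jog '{"delta_rot":[[0,0,0],[0,0,0],[0,0,0],[0,0,0],[0,0,0]],"translation":[[-3,1.2,20],[-6,1.2,40],[-8.5,1.2,60],[-10.4,1.3,77],[-10.4,1.3,77]],"hand":[1,1,1,1,1]}'
python3 -m jog '{"delta_rot":[[0,0,0],[0,0,0],[0,0,0]],"translation":[[0,0,0],[0,0,0],[0,0,0]],"hand":[0.7,0.5,0.4]}'
python3 - <<'E'
from kin import *
ps=np.radians(3); a=axis(ps); Rt=rackR(ps,np.radians(25)); h=np.array([514.7,390.8,61]); o=get_obs(); print(o['qpos'].round(2))
print(todelta(h+(14+18.7)*a+18.7*Rt[:,2],Rt))
E
python3 -m jog '{"delta_rot":[[0,0,0],[0,0,0],[0,0,0],[0,0,0],[0,0,0]],"translation":[[0,0,0],[0,0,0],[0,0,0],[0,0,0],[0,0,0]],"hand":[0.2,-1,-1,-1,-1]}'
```

```text
t: 28.4
ee_pos: [504.9, 391.1, 72.7]
orientation: [-0.068, 2.704, 0.017]
ft_force: [-0.2, 0.2, 0.5]
width: 87.7
t: 28.7
ee_pos: [503.5, 391.2, 72.4]
orientation: [-0.07, 2.705, 0.017]
ft_force: [0.4, -0.0, 0.0]
width: 67.1
[ 0.78  0.57  1.92 -0.76  0.42 -0.18]
(array([-0.8, -1. ,  1.3]), array([ 0.0009, -0.0002, -0.0005]))
t: 29.2
ee_pos: [503.2, 390.9, 71.3]
orientation: [-0.071, 2.706, 0.015]
ft_force: [-3.9, -0.9, 7.0]
width: 55.1
```

```bash

python3 -m jog '{"delta_rot":[[0,0,0],[0,0,0],[0,0,0],[0,0,0],[0,0,0]],"translation":[[0.3,0,-2],[0.7,0,-5],[1.4,0,-10],[2.1,0,-15],[2.8,0,-20]],"hand":[-1,-1,-1,-1,-1]}'
python3 -m jog '{"delta_rot":[[0,0,0],[0,0,0],[0,0,0],[0,0,0],[0,0,0]],"translation":[[1.4,0,-10],[2.8,0,-20],[4.2,0,-30],[5.6,0,-40],[7,0,-50]],"hand":[-1,-1,-1,-1,-1]}'
python3 -m jog '{"delta_rot":[[0,0.1,0],[0,0.22,0],[0,0.34,0],[0,0.46,0],[0,0.576,0]],"translation":[[0,0,-40],[-10,1,-88],[-22,2,-134],[-34,2,-180],[-46,3,-225]],"hand":[-1,-1,-1,-1,-1]}'
python3 -m jog '{"delta_rot":[[0,0,0],[0,0,0],[0,0,0]],"translation":[[0,0,0],[0,0,0],[0,0,0]],"hand":[-1,-1,-1]}' 
python3 - <<'E'
from kin import *
Rt=rackR(np.radians(3),np.radians(-8)); print(get_obs()['ee_pos'],get_obs()['width'])
print(todelta((395,310,480),Rt)); print('across/4',(Rt.T@np.array([-19,-613.3,0])/4).round(1))
E
```

```text
t: 29.7
ee_pos: [491.8, 389.9, 87.8]
orientation: [-0.071, 2.707, 0.015]
ft_force: [0.2, -0.1, -1.3]
width: 54.6
t: 30.2
ee_pos: [464.4, 388.7, 131.0]
orientation: [-0.071, 2.706, 0.015]
ft_force: [0.0, 0.2, -0.3]
width: 54.8
t: 30.7
ee_pos: [411.4, 389.0, 353.8]
orientation: [0.081, -2.995, 0.003]
ft_force: [0.3, 0.6, -1.3]
width: 54.5
t: 31.0
ee_pos: [411.5, 388.3, 348.3]
orientation: [0.078, -2.998, 0.009]
ft_force: [0.1, 0.4, -1.4]
width: 54.9
[411.46539005 388.28419023 348.27630798] 54.93474020709358
(array([  39.1,  -77.6, -127.3]), array([-0.002 , -0.0032, -0.0002]))
across/4 [  12.6 -152.9    1.8]
```

```bash

python3 -m jog '{"delta_rot":[[0,0,0],[0,0,0],[0,0,0],[0,0,0],[0,0,0]],"translation":[[10,-18,-32],[20,-38,-64],[30,-58,-96],[39,-77.6,-127],[39,-77.6,-127]],"hand":[-1,-1,-1,-1,-1]}'
for k in 1 2 3 4; do python3 -m jog '{"delta_rot":[[0,0,0],[0,0,0],[0,0,0],[0,0,0]],"translation":[[3.2,-38.2,0.4],[6.3,-76.4,0.9],[9.5,-114.6,1.3],[12.6,-152.9,1.8]],"hand":[-1,-1,-1,-1]}' |grep ee_; done
python3 -m jog '{"delta_rot":[[0,0,0],[0,0,0]],"translation":[[0,0,0],[0,0,0]],"hand":[-1,-1]}' >/dev/null
python3 - <<'E'
from kin import *
Rt=rackR(np.radians(3),np.radians(-8)); print(get_obs()['ee_pos'],get_obs()['width'])
print(todelta((376.7,-303.6,240),Rt))
E
```

```text
t: 31.5
ee_pos: [395.9, 309.6, 484.0]
orientation: [0.078, -3.004, 0.003]
ft_force: [0.5, -0.1, -1.2]
width: 54.8
ee_pos: [390.1, 156.0, 478.5]
ee_pos: [385.5, 2.8, 478.8]
ee_pos: [380.9, -150.5, 478.8]
ee_pos: [376.5, -303.8, 478.6]
[ 376.56508312 -302.75780969  478.73731024] 54.62141077713623
(array([-34.5,  -1.5, 236.2]), array([ 0.0027, -0.0051, -0.0008]))
```

```bash

python3 -m jog '{"delta_rot":[[0,-0.005,0],[0,-0.005,0],[0,-0.005,0],[0,-0.005,0],[0,-0.005,0]],"translation":[[-7,-0.5,47],[-14,-1,94],[-21,-1,141],[-28,-1,188],[-34,-1,235]],"hand":[-1,-1,-1,-1,-1]}'
python3 -m jog '{"delta_rot":[[0,0,0],[0,0,0],[0,0,0],[0,0,0]],"translation":[[0,0,0],[0,0,0],[0,0,0],[0,0,0]],"hand":[-1,-1,-1,-1]}' >/dev/null
python3 - <<'E'
from kin import *
w,c=shot('wrist','w9'); o=get_obs(); print(o['t'],o['ee_pos'],todelta((376.7,-303.6,240),rackR(np.radians(3),np.radians(-8))))
Rm=R.from_rotvec(o['orientation']).as_matrix(); gp=o['ee_pos']-18.7*Rm[:,2]; print('grasp',gp)
for x in(376,378): print(x,'stack near rim',proj(c,(x-28,-303.3,128)).round(1))
for dx in(-3,0,3):
  O=gp+[dx,0,-70.2]; print(dx,'near rim',proj(c,O+[-28,0,82]).round(1),'low edge',proj(c,O+[-28,0,36]).round(1),'sides',proj(c,O+[0,28,82]).round(1),proj(c,O+[0,-28,82]).round(1))
g=cv2.cvtColor(w,cv2.COLOR_RGB2GRAY)
print(g[175:245,283].tolist()); print(g[275,215:345].tolist())
print(g[215,240:325].tolist())
E
```

```text
t: 33.8
ee_pos: [377.2, -301.9, 241.7]
orientation: [0.081, -3.004, 0.005]
ft_force: [0.4, -0.7, -0.3]
width: 55.1
34.25 [ 378.56523138 -304.71928634  246.13858724] (array([1. , 1.2, 6.3]), array([-0.003 ,  0.0062, -0.0005]))
grasp [ 381.04636705 -304.53229206  264.67231322]
376 stack near rim [286.5 188.7]
378 stack near rim [286.4 190.8]
-3 near rim [286.5 225.4] low edge [285.8 209. ] sides [340.5 284.2] [225.9 278.4]
0 near rim [286.1 231.6] low edge [285.5 213.8] sides [339.9 289.9] [225.8 284.1]
3 near rim [285.8 237.8] low edge [285.3 218.5] sides [339.4 295.6] [225.7 289.8]
[162, 162, 161, 162, 161, 163, 166, 87, 71, 72, 90, 106, 78, 73, 74, 64, 186, 198, 165, 129, 127, 134, 130, 126, 125, 130, 133, 134, 130, 127, 126, 130, 130, 130, 129, 128, 128, 131, 130, 126, 127, 127, 127, 133, 95, 76, 78, 79, 78, 79, 76, 76, 76, 72, 73, 74, 74, 77, 77, 75, 73, 71, 94, 142, 139, 132, 128, 119, 125, 127]
[28, 31, 28, 33, 32, 27, 23, 18, 16, 11, 17, 16, 1, 70, 116, 125, 124, 121, 104, 73, 59, 67, 65, 64, 65, 62, 66, 66, 82, 124, 128, 126, 123, 125, 129, 129, 133, 82, 74, 71, 77, 73, 76, 71, 75, 76, 76, 77, 79, 75, 77, 80, 78, 82, 81, 77, 77, 78, 80, 82, 80, 80, 80, 83, 81, 79, 75, 76, 78, 81, 84, 79, 82, 80, 81, 81, 81, 80, 79, 79, 79, 81, 77, 80, 79, 77, 79, 76, 78, 76, 76, 78, 77, 73, 75, 77, 74, 74, 96, 130, 127, 128, 127, 124, 126, 127, 100, 64, 70, 66, 68, 79, 135, 132, 136, 145, 135, 91, 133, 123, 126, 116, 63, 4, 11, 12, 13, 7, 18, 22]
[161, 161, 161, 164, 161, 162, 164, 162, 162, 164, 161, 164, 163, 163, 156, 184, 189, 180, 63, 61, 60, 125, 121, 126, 131, 96, 67, 76, 75, 75, 72, 73, 118, 135, 131, 127, 124, 130, 130, 132, 129, 132, 127, 127, 129, 134, 130, 131, 124, 129, 128, 128, 132, 129, 131, 132, 92, 73, 73, 76, 72, 71, 87, 130, 124, 128, 129, 76, 131, 132, 193, 194, 169, 248, 244, 243, 243, 243, 243, 243, 244, 243, 244, 243, 243]
```

Stack rim x≈378, held cup x≈383.5, so I shift 5 mm towards the robot before lowering.

```bash

python3 -m jog '{"delta_rot":[[0,0,0],[0,0,0],[0,0,0],[0,0,0],[0,0,0]],"translation":[[5,0,0.7],[5,0,0.7],[2.2,0,20.5],[-0.6,0,40.3],[-0.6,0,40.3]],"hand":[-1,-1,-1,-1,-1]}'
python3 - <<'E'
from kin import *
w,c=shot('wrist','w10'); o=get_obs(); print(o['t'],o['ee_pos'])
Rm=R.from_rotvec(o['orientation']).as_matrix(); gp=o['ee_pos']-18.7*Rm[:,2]; print('grasp',gp, todelta((gp[0]-2.6,gp[1],200),rackR(np.radians(3),np.radians(-8)))[1])
for x in(376,378): print(x,'stack near rim',proj(c,(x-28,-303.3,128)).round(1))
for dx in(0,3):
  O=gp+[dx,0,-70.2]; print(dx,'near rim',proj(c,O+[-28,0,82]).round(1),'low edge',proj(c,O+[-28,0,36]).round(1))
g=cv2.cvtColor(w,cv2.COLOR_RGB2GRAY)
print(g[175:245,283].tolist())
E
```

```text
t: 34.75
ee_pos: [371.2, -303.5, 202.3]
orientation: [0.078, -3.001, 0.002]
ft_force: [0.2, -0.1, -1.1]
width: 54.5
34.8 [ 371.83471059 -303.97197892  203.4937217 ]
grasp [ 374.41038639 -303.85824026  222.01514059] [ 0.0011  0.0013 -0.0004]
376 stack near rim [284.3 204.2]
378 stack near rim [284.2 206.6]
0 near rim [285.  233.9] low edge [284.3 215.8]
3 near rim [284.7 240.1] low edge [284.  220.6]
[229, 227, 228, 229, 232, 236, 173, 163, 163, 162, 163, 162, 165, 164, 162, 164, 163, 169, 112, 77, 74, 72, 76, 100, 124, 80, 74, 77, 77, 77, 75, 72, 168, 194, 202, 145, 127, 131, 132, 128, 127, 128, 131, 136, 94, 78, 75, 75, 75, 76, 77, 79, 79, 76, 73, 76, 76, 75, 76, 76, 77, 75, 97, 142, 138, 133, 127, 116, 125, 130]
```

```bash

python3 -m jog '{"delta_rot":[[0,0,0],[0,0,0],[0,0,0],[0,0,0],[0,0,0]],"translation":[[-1.5,0,0],[-3.6,0,15],[-5,0,25],[-6.4,0,35],[-6.4,0,35]],"hand":[-1,-1,-1,-1,-1]}'
python3 -m jog '{"delta_rot":[[0,0,0],[0,0,0],[0,0,0],[0,0,0]],"translation":[[-0.7,0,5],[-1.4,0,10],[-1.4,0,10],[-1.4,0,10]],"hand":[-1,-1,-1,-1]}'
```

```text
t: 35.3
ee_pos: [373.6, -303.8, 167.5]
orientation: [0.078, -3.003, 0.004]
ft_force: [0.4, -0.2, -1.1]
width: 55.0
t: 35.7
ee_pos: [374.2, -304.3, 158.3]
orientation: [0.078, -3.004, 0.006]
ft_force: [-0.4, -0.1, -0.7]
width: 54.9
```

Expected seating is at TCP z≈143–144.

```bash

python3 -m jog '{"delta_rot":[[0,0,0],[0,0,0],[0,0,0],[0,0,0]],"translation":[[-0.5,0,4],[-1,0,8],[-1.2,0,10],[-1.2,0,10]],"hand":[-1,-1,-1,-1]}' | grep -E "ee_|ft_"
for i in 1 2 3 ; do python3 -m jog '{"delta_rot":[[0,0,0],[0,0,0]],"translation":[[-0.2,0,1.5],[-0.2,0,1.5]],"hand":[-1,-1]}' | grep -E "ee_|ft_"; done
```

```text
ee_pos: [373.7, -304.1, 147.9]
ft_force: [0.1, 0.3, -1.1]
ee_pos: [373.9, -304.3, 146.6]
ft_force: [-0.3, 0.5, 0.1]
ee_pos: [373.9, -304.2, 145.1]
ft_force: [0.4, 0.1, -1.2]
ee_pos: [373.9, -304.3, 143.6]
ft_force: [0.0, 0.8, -1.2]
```

```bash

for i in 1 2 3 ; do python3 -m jog '{"delta_rot":[[0,0,0],[0,0,0]],"translation":[[-0.2,0,1],[-0.2,0,1]],"hand":[-1,-1]}' | grep -E "ee_|ft_"; done
```

```text
ee_pos: [374.1, -304.4, 143.4]
ft_force: [-0.4, 1.4, 7.5]
ee_pos: [374.3, -304.5, 143.2]
ft_force: [-1.7, 3.0, 15.8]
ee_pos: [374.8, -304.8, 143.0]
ft_force: [-3.3, 3.5, 23.3]
```

Seated at 143.4, exactly 46 mm above the first cup's seat (97.4). Releasing.

```bash

python3 -m jog '{"delta_rot":[[0,0,0],[0,0,0],[0,0,0],[0,0,0],[0,0,0]],"translation":[[0.4,0,-2.5],[0.4,0,-2.5],[0.4,0,-2.5],[0.4,0,-2.5],[0.4,0,-2.5]],"hand":[-1,0.5,1,1,1]}'
python3 -m jog '{"delta_rot":[[0,0,0],[0,0,0],[0,0,0],[0,0,0],[0,0,0]],"translation":[[2,0,-15],[6,0,-40],[11,0,-80],[17,0,-120],[23,0,-165]],"hand":[1,1,1,1,1]}'
python3 -m jog '{"delta_rot":[[0,0,0],[0,0,0],[0,0,0],[0,0,0],[0,0,0]],"translation":[[6,0,-40],[12,0,-80],[18,0,-120],[18,0,-120],[18,0,-120]],"hand":[1,1,1,1,1]}'
python3 - <<'E'
from h import *
im,c=shot('wrist','w11'); s,cs=shot('scene','s11'); o=get_obs(); print(o['t'],o['ee_pos'],o['ft_force'])
print([proj(c,(378+a,-303.5+b,174)).round(1).tolist() for a,b in((-28,0),(28,0),(0,28),(0,-28))],proj(cs,(378,-303.5,174)),proj(cs,(378,-303.5,0)))
cr=lambda i,x,y:cv2.resize(np.ascontiguousarray(i[y:y+180,x:x+120]),(400,600),interpolation=cv2.INTER_CUBIC)
cv2.imwrite('pics/m11.png',np.hstack([cr(s,285,220),cr(im,225,100)])[:,:,::-1])
E
```

```text
t: 37.8
ee_pos: [374.0, -304.2, 142.9]
orientation: [0.078, -3.004, 0.005]
ft_force: [-0.5, 0.8, 0.0]
width: 83.0
t: 38.3
ee_pos: [373.1, -303.8, 310.6]
orientation: [0.078, -3.003, 0.004]
ft_force: [-0.2, -0.6, -0.5]
width: 87.5
t: 38.8
ee_pos: [372.4, -304.3, 431.4]
orientation: [0.078, -3.005, 0.007]
ft_force: [-0.6, 0.4, 0.1]
width: 88.1
38.9 [ 371.71682134 -303.85411306  429.59842531] [-0.46470409  0.53580325 -0.2556845 ]
[[284.4, 184.8], [282.3, 224.1], [303.2, 205.7], [263.5, 203.6]] [348.40461845 283.56579594] [340.05308526 318.59230387]
```

View pics/m11.png

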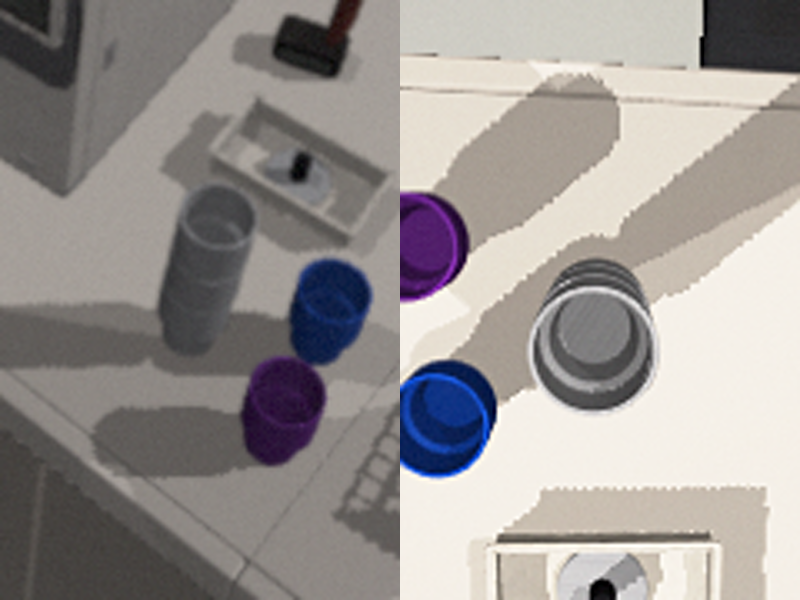

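The final picture shows one upright three-cup stack: top mouth at left-crop (216,218), foot at (188,340). The cover lies flat in the tray with its knob at (300,165), and the decoys are in place. Handing in.

```bash
python3 -c "
from workcell import ctrl
print(ctrl.close_job())"
```

```text
the job is handed in; nothing more can be done
None
```

The job is done and handed in at about 39 s of the 72 s allowed; the hand-in gives no verdict, so the result rests on my own checks.

- **Cover:** I lifted it by the knob and set it down in the tray until contact showed, then let go. In the wrist camera the knob was at about (552, -291) mm, near the tray centre of about (551, -290) that I measured.
- **Cups:** cup_b seated in the standing cup at TCP z ≈ 97.4 mm, and cup_a seated in cup_b at 143.4 mm. That is the expected 46 mm step. The press-down force was at most about 23 N each time.
- **Last check:** the final scene and wrist pictures show one upright three-cup stack at the standing cup's place. The cover is flat with its knob up, and the blue and purple cups look undisturbed. The gripper was clear above, with no contact force.

**What went wrong or disagreed:**
- **First grasp of cup_b:** at the full 33° tilt this ran joint 4 to its limit and gripped off-centre. I let go, backed out and gripped both cups with the tool at 25° instead.
- **Position of cup_a:** one reading of the held cup_a was about 2 to 3 mm off because the arm had not settled. I corrected it before lowering.
- **Bystander boxes:** I did not measure the cartons or the reader again at the end. No unexpected contact forces showed in the readings I took.

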